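# Sort the microscope bench and load the incubator

## Task

Sort the mixed items on the microscope bench: stand the orange-capped specimen pots upright in the aluminium tray, put the slide mailers into the blue bin and the tissue cassettes into the yellow bin. When all the pots are in the tray, slide it by its fin, kept level, fully home into the incubator against the back stop, and then press the green start button all the way down. Leave the reagent bottles and the jar where they are, and let go of everything.

Things in the scene. Friction and masses are not known exactly. Their poses are not given: they have to be found in the camera images.
- pot1: specimen pot (may be absent): squat amber jar with white label band and orange screw cap, 40 mm diameter, 40 mm high, about 60 g, stands upright; origin at the centre of its underside, z up through the cap
- pot2: specimen pot (may be absent): squat amber jar with white label band and orange screw cap, 40 mm diameter, 40 mm high, about 60 g, stands upright; origin at the centre of its underside, z up through the cap
- pot3: specimen pot (may be absent): squat amber jar with white label band and orange screw cap, 40 mm diameter, 40 mm high, about 60 g, stands upright; origin at the centre of its underside, z up through the cap
- mailer1: slide mailer (may be absent): closed flat plastic box, blue with a grey seam and a small white label on top, 78 mm (x) by 28 mm (y) by 18 mm high, about 40 g; origin at the centre of its underside, x along its length
- mailer2: slide mailer (may be absent): closed flat plastic box, blue with a grey seam and a small white label on top, 78 mm (x) by 28 mm (y) by 18 mm high, about 40 g; origin at the centre of its underside, x along its length
- cassette1: tissue cassette (may be absent): small flat yellow plastic box with brown slots and a white strip on top, 42 mm (x) by 30 mm (y) by 12 mm high, about 25 g; origin at the centre of its underside, x along its length
- cassette2: tissue cassette (may be absent): small flat yellow plastic box with brown slots and a white strip on top, 42 mm (x) by 30 mm (y) by 12 mm high, about 25 g; origin at the centre of its underside, x along its length
- cassette3: tissue cassette (may be absent): small flat yellow plastic box with brown slots and a white strip on top, 42 mm (x) by 30 mm (y) by 12 mm high, about 25 g; origin at the centre of its underside, x along its length
- mailer_bin: blue open bin fixed to the bench, 128 mm (x) by 138 mm (y) outside, 35 mm high, walls and floor about 4 mm thick; origin at the centre of its underside; for slide mailers
- cassette_bin: yellow open bin fixed to the bench, 128 mm (x) by 138 mm (y) outside, 35 mm high, walls and floor about 4 mm thick; origin at the centre of its underside; for tissue cassettes
- tray: loose aluminium tray lying on the bench, about 350 g, 170 mm (x) by 115 mm (y), walls 22 mm high, walls and floor 4 mm thick; origin at the centre of its underside. On its -x end stands a blue upright fin grip, 60 mm long (x, from x=-85 to -145 mm), 12 mm thick (y), its top 65 mm and its underside 10 mm above the bench. Its +x end goes into the incubator first; it slides on the bench
- tray_grip (a point): grip point on the tray's fin, at x=-125, y=0, z=50 mm in the tray's frame; pinch across the fin's 12 mm thickness (along tray y)
- bay: low white incubator fixed to the bench, 190 mm deep (x) by 193 mm wide (y), roof top 90 mm high; origin at the centre of its underside. Its opening is in its -x face (at x=-95 mm), 121 mm wide and 68 mm high, floored by the bench, with two 50 mm high blue flared guide cheeks widening to a 150 mm mouth at about x=-130 mm, and a back stop inside; the tray goes in along +x
- bay_home (a point): on the bench inside the incubator: where the tray's origin lies when the tray is against the back stop (its end wall then nearly flush with the incubator's front face); it lies 5 mm from the body's origin towards the opening and turns with the incubator
- start (a joint): travel of the start button, m: 0 released, 0.006 fully down (about 5 N); springs back
- start_top (a point): centre of the top of the green round start button, 28 mm diameter, in a black housing on the incubator's roof; pressed straight down
- red_bottle: bystander: red reagent bottle with black cap, 60 mm diameter, 110 mm high; origin under its centre
- teal_bottle: bystander: green-tinted reagent bottle with black cap, 60 mm diameter, 110 mm high; origin under its centre
- amber_jar: bystander: amber jar with white cap, 52 mm diameter, 70 mm high; origin under its centre

How it is judged (in metres and radians):
On the way, in this order (a step that is already met when the one before it is completed fails the run):
1. every pot present stands upright in the tray, which is still outside the incubator (x of pot1 in the frame of tray between -0.07 and 0.07 m and y of pot1 in the frame of tray between -0.043 and 0.043 m and z of each of pot1, pot2, pot3 in the frame of tray below 0.012 m and angle between each of pot1, pot2, pot3's own z axis and vertical below 0.2 rad and x of pot2 in the frame of tray between -0.07 and 0.07 m and y of pot2 in the frame of tray between -0.043 and 0.043 m and x of pot3 in the frame of tray between -0.07 and 0.07 m and y of pot3 in the frame of tray between -0.043 and 0.043 m and x of tray in the frame of bay_home below -0.03 m), for 0.2 s.
2. the tray is fully home in the incubator (x of tray in the frame of bay_home between -0.006 and 0.006 m and y of tray in the frame of bay_home between -0.006 and 0.006 m and angle between the x axis of tray and the x axis of bay, either way round below 0.06 rad and height (world z) of tray below 0.006 m), for 0.2 s.
3. the start button is pressed down with the tray home (all of step 2 and value of joint start above 0.0045 m), for 0.05 s.
At the end, for the whole second after the job is handed in: All pots present stand upright (within 0.2 rad) on the tray's floor, the tray is within 6 mm of its home point and straight (0.06 rad) in the incubator, all mailers lie in the blue bin and all cassettes in the yellow bin (below the rim), the button is released, and everything is at rest (all of step 2 and x of pot1 in the frame of tray between -0.07 and 0.07 m and y of pot1 in the frame of tray between -0.043 and 0.043 m and z of each of pot1, pot2, pot3 in the frame of tray below 0.012 m and angle between each of pot1, pot2, pot3's own z axis and vertical below 0.2 rad and x of pot2 in the frame of tray between -0.07 and 0.07 m and y of pot2 in the frame of tray between -0.043 and 0.043 m and x of pot3 in the frame of tray between -0.07 and 0.07 m and y of pot3 in the frame of tray between -0.043 and 0.043 m and x of mailer1 in the frame of mailer_bin between -0.06 and 0.06 m and y of mailer1 in the frame of mailer_bin between -0.065 and 0.065 m and z of each of mailer1, mailer2 in the frame of mailer_bin below 0.035 m and x of mailer2 in the frame of mailer_bin between -0.06 and 0.06 m and y of mailer2 in the frame of mailer_bin between -0.065 and 0.065 m and x of cassette1 in the frame of cassette_bin between -0.06 and 0.06 m and y of cassette1 in the frame of cassette_bin between -0.065 and 0.065 m and z of each of cassette1, cassette2, cassette3 in the frame of cassette_bin below 0.035 m and x of cassette2 in the frame of cassette_bin between -0.06 and 0.06 m and y of cassette2 in the frame of cassette_bin between -0.065 and 0.065 m and x of cassette3 in the frame of cassette_bin between -0.06 and 0.06 m and y of cassette3 in the frame of cassette_bin between -0.065 and 0.065 m and linear speed of each of pot1, pot2, pot3, mailer1, mailer2, cassette1, cassette2, cassette3, tray below 0.02 m/s and value of joint start below 0.002 m); the robot touches nothing.
It fails at once if red bottle is moved more than 3 cm (distance of red_bottle from where it was at the start of the episode above 0.03 m).
It fails at once if teal bottle is moved more than 3 cm (distance of teal_bottle from where it was at the start of the episode above 0.03 m).
It fails at once if amber jar is moved more than 3 cm (distance of amber_jar from where it was at the start of the episode above 0.03 m).
It fails at once if the tray is tipped by more than 0.35 rad (angle between tray's own z axis and vertical above 0.35 rad).
Of pot1, pot2, pot3, mailer1, mailer2, cassette1, cassette2, cassette3 only 6 to 8 are there at a start; the rules pass over those that are not, and their reading is None.
At some moment in a run one of pot1, pot2, pot3, cassette1, cassette2, cassette3 may be knocked a few centimetres aside while the robot is not near it.
It also fails if it takes over 210 s, if anything falls off the work surface, if the arm or the gripper's body presses on something with over 40 N, if the wrist force passes 120 N, or if a joint passes its speed limit or range.

## Robot

A 6-joint arm with a two-finger parallel gripper is mounted at the origin on the work surface. World frame = base frame: x ahead of the robot, y to its left, z up, the work surface at z = 0. Lengths are in mm, angles in degrees, forces in N, time in s.
With the tool pointing down it reaches from about 300 to 850 mm from the base axis. Payload 4.2 kg.
Tool frame: the origin (TCP) lies on the centre line of the jaws, within the pads' length; the fingertips stand 14 mm ahead of it and the grasp point (between the pads) lies 5 mm behind it; z points along the fingers, y is the line along which they close (so a half turn about z gives the same grasp; the last joint's range is limited). The gripper opens to 91 mm and grips with 3 to 60 N. Pads are 32 mm wide; open, the fingers measure 118 mm over their backs; the gripper's body (76 mm by 178 mm) begins 60 mm behind the grasp point.
Start: joints at [-65.317, 18.312, 89.639, -0, 72.044, -1.146], TCP at [250.524, -517.571, 227.976] pointing down, gripper open.
Joint ranges: [-177.97, 177.97], [-48.28, 115.42], [12.27, 149.76], [-77.06, 257.06], [2.81, 150.46], [-146.56, 146.56]. Speed limits (degrees/s): [147.25, 147.25, 180, 180, 180, 180].

## Interface

Orientations are given as [roll, pitch, yaw] about the fixed x, y, z axes, in that order (R = Rz(yaw) Ry(pitch) Rx(roll)).
In Python, from workcell import * gives the robot as it stands. The module is installed in compiled form; this text tells all that it offers.
- The arm moves only by the shell command python3 -m crank 'ROWS' [FORCE]. ROWS is JSON, a list of rows, each an object of numbers: "grip": the finger opening in m, from 0 to 0.0912; "x", "y", "z": the shift along the tool's x, y, z in m; "yaw": the turn about the tool's z in rad. In form: [{"grip": .., "x": .., "y": .., "z": .., "yaw": ..}, ...]. A call has exactly 5 rows; each row is the pose to reach, as a shift and turn from the pose commanded when the call began, along the tool's axes at that moment; what a row does not reach only later rows make up. A row lasts 1/12 s, in which the tool goes at most 41.7 mm and 7.16 degrees, less where a joint would pass 70% of its speed; a pose out of reach is approached as far as the arm can. A call with a gripper value outside its range is refused whole. The fingers move at their own pace and stop on an object; FORCE is the grip in N (left out, the last holds). Time passes only in rows, so rows that repeat a pose let the fingers close, or fill a call up. It gives the time, the measured TCP pose, the force, the opening and the grip force at its end, in the units of the state.
- state(): the state, without advancing time (a new reading comes with each control period).
- grab_frame(name): name is "scene" or "top" or "wrist"; returns the picture (400x640x3 uint8, red, green, blue); there is no depth.
- camera_model(name): a dict with "intrinsics" (3x3 intrinsics, pixels), "distortion" ([k1, k2, p1, p2, k3] as OpenCV has them; the pictures are not rectified), "R" (3x3) and "t" (3): a world point X has camera coordinates R X + t. Camera axes: x right, y down, z forward; pixel columns grow to the right and rows downward; lengths in mm; the calibration is good to about 2 mm. A picture is of the moment at which its call begins: read the wrist's pose just before it. camera_model takes no time and is no camera call; for the wrist camera it gives the pose at the moment of the call.
- job_done(): hands the job in; it is judged then, once.
The state is a dict: "time_s": time; "qpos": joint angles; "qvel": joint speeds; "effort": joint torques, N m; "ee_pos": TCP position; "ee_rot": TCP orientation; "force": force on the tool from outside, world axes, zero at the start; "torque": the same for the moment, N m; "gripper_width": finger opening in mm; "gripper_force": force on a finger pad.
Only numpy, scipy, OpenCV 4.12 (cv2) and the standard library are available. Lean on these libraries where they do the work, as an engineer would, in place of code of your own. Each camera call takes 0.05 s, during which the arm holds its last target. There are 200 camera calls.

## Working session

There is one attempt and no reset: what is moved stays moved. The work goes in short steps, Python scripts to look and compute and a shell command to move; the robot and the scene stay as the last step left them, time stands still between calls to the robot, and variables do not carry over. Pictures are saved under pics/ and viewed, at most 15 in all, crops included, and the job is handed in when it is done.

```bash
mkdir -p pics; cat > h.py <<'E'
from workcell import *
import numpy as np, cv2
from scipy.spatial.transform import Rotation as Ro
def pic(n,f,crop=None,s=1):
    im=grab_frame(n); cv2.imwrite('pics/raw_'+f+'.png',im[:,:,::-1])
    save(im,f,crop,s); return im
def save(im,f,crop=None,s=1):
    if crop: im=im[crop[1]:crop[3],crop[0]:crop[2]]
    cv2.imwrite('pics/'+f+'.png',cv2.resize(im[:,:,::-1],None,fx=s,fy=s,interpolation=cv2.INTER_CUBIC))
def p2w(cm,uv,z):
    K=np.array(cm['intrinsics'],float);d=np.array(cm['distortion'],float);R=np.array(cm['R']);t=np.array(cm['t'])
    u=cv2.undistortPoints(np.array(uv,float).reshape(-1,1,2),K,d).reshape(-1,2)
    r=np.c_[u,np.ones(len(u))]@R; c=-R.T@t
    return c+r*((np.asarray(z)-c[2])/r[:,2])[:,None]
def w2p(cm,X):
    R=np.array(cm['R']);return cv2.projectPoints(np.array(X,float).reshape(-1,1,3),cv2.Rodrigues(R)[0],np.array(cm['t'],float),np.array(cm['intrinsics'],float),np.array(cm['distortion'],float))[0].reshape(-1,2)
def to(x,y,z,ang=None):
    "shift in tool axes (m) to world target TCP mm; ang= desired world direction of tool y (deg)"
    s=state();R=Ro.from_euler('xyz',s['ee_rot'],degrees=True).as_matrix()
    d=R.T@(np.array([x,y,z])-s['ee_pos'])/1000
    o={'shift':d.round(4)}
    if ang is not None:
        a=np.degrees(np.arctan2(R[1,1],R[0,1])); e=(ang-a+90)%180-90
        o['yaw']=round(-np.radians(e),3); o['q6']=s['qpos'][5]
    return o
E
python3 - <<'E'
from h import *
pic('top','top',None,1.25);pic('scene','scene',None,1.25)
s=state();print(s['ee_pos'],s['ee_rot'],s['time_s'])
for n in('top','scene'):
    c=camera_model(n);print(n,-np.array(c['R']).T@c['t'],np.array(c['R'])[2],c['intrinsics'][0][0])
E
```

```text
[ 250.36136169 -517.16955047  227.20346229] [-1.79909081e+02 -2.93284163e-03  2.58289848e+01] 0.1
top [ 272.89981046   90.37073761 1760.98304599] [ 0.19630559  0.00873952 -0.98050382] 518.2947424277064
scene [1151.89535645 -510.67842755  718.073547  ] [-0.52788951  0.5877075  -0.6131334 ] 370.01962042166264
```

View pics/top.png

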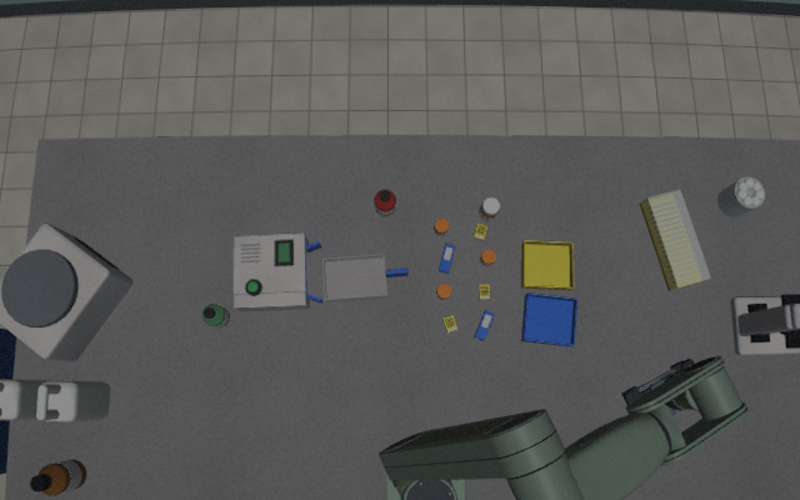

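View pics/scene.png

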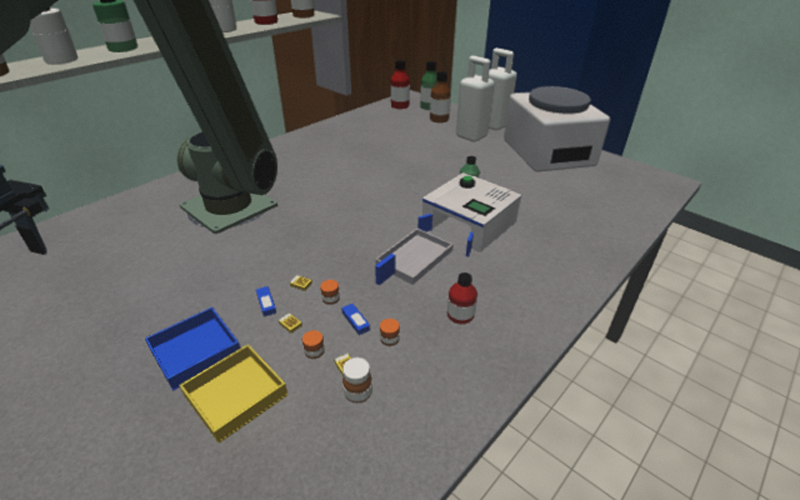

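The top view shows all eight items at the centre: 3 pots, 2 mailers and 3 cassettes. The tray is at (355,277) with its fin at (397,272), and the bay is at (270,270). I'll enlarge these regions.

```bash
python3 - <<'E'
from h import *
im=cv2.imread('pics/raw_top.png')[:,:,::-1]
save(im,'t1',(340,150,470,285),4.4); save(im,'t2',(180,175,335,270),5)
E
```

```text
(no output)
```

View pics/t1.png

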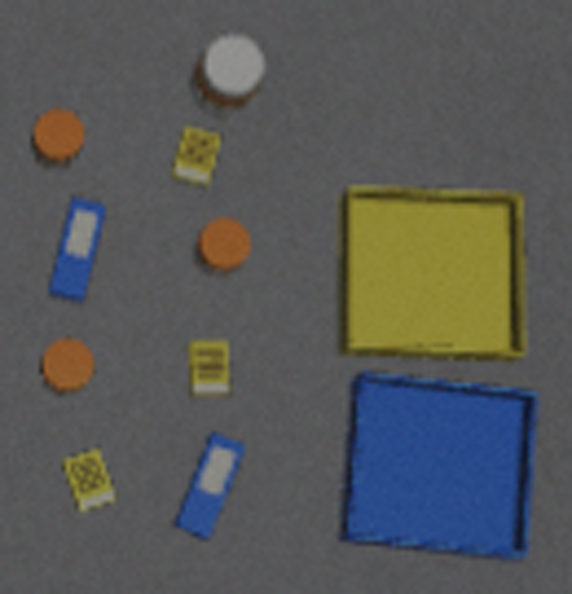

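View pics/t2.png

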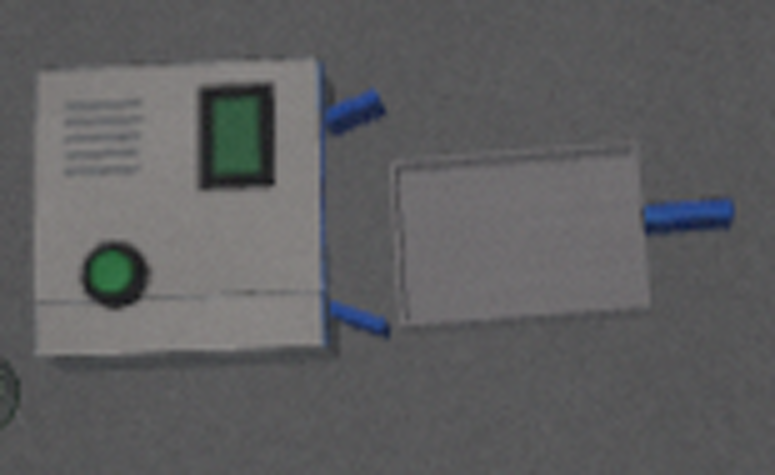

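Crop t1 shows pots (59,135), (225,244) and (68,365), 2 mailers, 3 cassettes, and the yellow and blue bins on the right. Crop t2 shows the bay roof, the button at (110,271), the tray corners and the fin (645..733, 215). Next I'll convert these to world positions.

```bash
python3 - <<'E'
from h import *
cm=camera_model('top')
def f(P,z,s,o): return p2w(cm,(np.array(P)+.5)/s-.5+np.array(o),z)[:,:2]
def rect(n,P,z,s,o):
    w=f(P,z,s,o); c=w.mean(0); r=cv2.minAreaRect(w.astype(np.float32))
    e=[w[1]-w[0]+w[2]-w[3], w[3]-w[0]+w[2]-w[1]]
    print(n,c.round(1),[(np.linalg.norm(v)/2).round(1) for v in e],[np.degrees(np.arctan2(v[1],v[0])).round(1) for v in e])
A=(4.4,(340,150));B=(5,(180,175))
print('pots,jar',f([(59,135),(225,244),(68,365)],40,*A).round(1).tolist(),f([(234,65)],70,*A).round(1))
rect('m1',[(73,197),(105,203),(82,300),(50,295)],18,*A)
rect('m2',[(212,433),(244,444),(207,540),(175,526)],18,*A)
rect('c1',[(186,126),(221,131),(210,186),(174,179)],12,*A)
rect('c2',[(191,342),(228,342),(231,394),(192,394)],12,*A)
rect('c3',[(64,459),(100,450),(115,500),(81,511)],12,*A)
rect('ybin',[(347,186),(524,193),(524,357),(342,354)],35,*A)
rect('bbin',[(359,373),(537,392),(526,557),(342,540)],35,*A)
rect('bay',[(37,71),(320,58),(327,346),(36,355)],90,*B)
rect('tray',[(391,161),(634,145),(651,306),(402,326)],22,*B)
rect('fin',[(645,207),(732,201),(733,225),(646,232)],65,*B)
print('btn',f([(110,271)],104,*B)); print('roofs',f([(37,71),(320,58),(327,346),(36,355)],90,*B).round(0).tolist())
print('bottles',p2w(cm,np.array([(384,196),(210,311)])/1.25,[110,110]).round(0))
print(to(250,-517,200,0),state()['qpos'])
E
```

```text
pots,jar [[696.0, -46.3], [609.6, -172.9], [515.8, -50.3]] [[ 744.  -179.8]]
m1 [610.4 -61.1] [np.float64(25.3), np.float64(79.7)] [np.float64(-100.0), np.float64(166.0)]
m2 [ 425.7 -159.1] [np.float64(26.2), np.float64(78.3)] [np.float64(-111.6), np.float64(157.3)]
c1 [ 686.2 -157.9] [np.float64(28.4), np.float64(45.0)] [np.float64(-99.9), np.float64(166.6)]
c2 [ 517.3 -163.1] [np.float64(29.5), np.float64(40.6)] [np.float64(-90.1), np.float64(-179.4)]
c3 [430.8 -68.1] [np.float64(28.1), np.float64(40.9)] [np.float64(-74.3), np.float64(-163.5)]
ybin [ 588.3 -336. ] [np.float64(140.3), np.float64(130.7)] [np.float64(-91.7), np.float64(176.4)]
bbin [ 438.9 -334.4] [np.float64(139.6), np.float64(127.6)] [np.float64(-96.0), np.float64(172.7)]
bay [564.4 411.2] [np.float64(190.4), np.float64(191.2)] [np.float64(-87.8), np.float64(-177.4)]
tray [556.9 191. ] [np.float64(167.8), np.float64(112.8)] [np.float64(-85.8), np.float64(-174.6)]
fin [561.7  76. ] [np.float64(57.9), np.float64(16.5)] [np.float64(-85.7), np.float64(-177.8)]
btn [[519.10134825 452.54884423]]
roofs [[656.0, 510.0], [664.0, 321.0], [472.0, 311.0], [466.0, 502.0]]
bottles [[759. 110. 110.]
 [453. 559. 110.]]
{'shift': array([-0.0003, -0.0003,  0.0272]), 'yaw': np.float64(-1.12), 'q6': np.float64(-1.145212301689521)} [-6.53158627e+01  1.83489174e+01  8.96981551e+01  1.17280800e-03
  7.20438873e+01 -1.14521230e+00]
```

```bash
python3 -m crank '[{"grip":0.05,"x":0.031,"y":-0.025,"z":0,"yaw":0.083},{"grip":0.05,"x":0.063,"y":-0.049,"z":0,"yaw":0.167},{"grip":0.05,"x":0.094,"y":-0.074,"z":0,"yaw":0.25},{"grip":0.05,"x":0.126,"y":-0.098,"z":0,"yaw":0.333},{"grip":0.05,"x":0.157,"y":-0.123,"z":0,"yaw":0.417}]' 25
python3 -m crank '[{"grip":0.05,"x":0,"y":-0.03,"z":0.02,"yaw":0.1},{"grip":0.05,"x":0,"y":-0.03,"z":0.04,"yaw":0.2},{"grip":0.05,"x":0,"y":-0.03,"z":0.06,"yaw":0.3},{"grip":0.05,"x":0,"y":-0.03,"z":0.08,"yaw":0.417},{"grip":0.05,"x":0,"y":-0.03,"z":0.1,"yaw":0.417}]'
python3 -c "
from h import *
s=state();print(s['ee_pos'],s['ee_rot'],to(426,-159,17,-112))"
```

```text
time_s: 0.52
ee_pos: [338.6, -336.7, 227.6]
ee_rot: [-180.0, 0.0, 1.7]
force: [0.6, 0.0, -0.3]
gripper_width: 60.4
gripper_force: 0.0
time_s: 0.93
ee_pos: [337.2, -308.0, 127.0]
ee_rot: [180.0, -0.0, -22.1]
force: [-0.1, 0.6, 0.6]
gripper_width: 50.1
gripper_force: 0.0
[ 337.17265137 -307.96751451  127.03648854] [ 1.79993883e+02 -3.85818647e-03 -2.21366892e+01] {'shift': array([ 0.0261, -0.1715,  0.11  ]), 'yaw': np.float64(-0.002), 'q6': np.float64(68.29174818077195)}
```

```bash
python3 -m crank '[{"grip":0.05,"x":0.005,"y":-0.034,"z":0},{"grip":0.05,"x":0.010,"y":-0.07,"z":0},{"grip":0.05,"x":0.016,"y":-0.105,"z":0},{"grip":0.05,"x":0.021,"y":-0.14,"z":0},{"grip":0.05,"x":0.026,"y":-0.1715,"z":0.02}]'
python3 -m crank '[{"grip":0.05,"x":0,"y":0,"z":0.03},{"grip":0.05,"x":0,"y":0,"z":0.06},{"grip":0.05,"x":0,"y":0,"z":0.08},{"grip":0.05,"x":0,"y":0,"z":0.09},{"grip":0.05,"x":0,"y":0,"z":0.09}]'
python3 -m crank '[{"grip":0.01,"x":0,"y":0,"z":0},{"grip":0.01,"x":0,"y":0,"z":0},{"grip":0.01,"x":0,"y":0,"z":0},{"grip":0.01,"x":0,"y":0,"z":0},{"grip":0.01,"x":0,"y":0,"z":0}]' 25
python3 -m crank '[{"grip":0.01,"x":0,"y":0,"z":-0.02},{"grip":0.01,"x":0,"y":0,"z":-0.04},{"grip":0.01,"x":0,"y":0,"z":-0.06},{"grip":0.01,"x":0,"y":0,"z":-0.08},{"grip":0.01,"x":0,"y":0,"z":-0.08}]'
python3 -c "
from h import *
print(to(437,-364,97,-97),to(437,-364,30,-97))"
```

```text
{'shift': array([0.1136, 0.0143, 0.03  ]), 'yaw': np.float64(-0.264), 'q6': np.float64(68.29174818077195)} {'shift': array([0.1136, 0.0143, 0.097 ]), 'yaw': np.float64(-0.264), 'q6': np.float64(68.29174818077195)}validation failed for argument at $[0]...
validation failed for argument at $[0]...
validation failed for argument at $[0]...
validation failed for argument at $[0]...
```

Every row needs the yaw key too, so nothing moved. I'll run it again with yaw included.

```bash
python3 -m crank '[{"grip":0.05,"x":0.005,"y":-0.034,"z":0,"yaw":0},{"grip":0.05,"x":0.010,"y":-0.07,"z":0,"yaw":0},{"grip":0.05,"x":0.016,"y":-0.105,"z":0,"yaw":0},{"grip":0.05,"x":0.021,"y":-0.14,"z":0,"yaw":0},{"grip":0.05,"x":0.026,"y":-0.1715,"z":0.02,"yaw":0}]' && \
python3 -m crank '[{"grip":0.05,"x":0,"y":0,"z":0.03,"yaw":0},{"grip":0.05,"x":0,"y":0,"z":0.06,"yaw":0},{"grip":0.05,"x":0,"y":0,"z":0.08,"yaw":0},{"grip":0.05,"x":0,"y":0,"z":0.09,"yaw":0},{"grip":0.05,"x":0,"y":0,"z":0.09,"yaw":0}]' && \
python3 -m crank '[{"grip":0.01,"x":0,"y":0,"z":0,"yaw":0},{"grip":0.01,"x":0,"y":0,"z":0,"yaw":0},{"grip":0.01,"x":0,"y":0,"z":0,"yaw":0},{"grip":0.01,"x":0,"y":0,"z":0,"yaw":0},{"grip":0.01,"x":0,"y":0,"z":0,"yaw":0}]' 25 && \
python3 -m crank '[{"grip":0.01,"x":0,"y":0,"z":-0.02,"yaw":0},{"grip":0.01,"x":0,"y":0,"z":-0.04,"yaw":0},{"grip":0.01,"x":0,"y":0,"z":-0.06,"yaw":0},{"grip":0.01,"x":0,"y":0,"z":-0.08,"yaw":0},{"grip":0.01,"x":0,"y":0,"z":-0.08,"yaw":0}]'
python3 -c "
from h import *
print(to(437,-364,97,-97),to(437,-364,28,-97))"
```

```text
time_s: 1.35
ee_pos: [428.5, -158.4, 110.2]
ee_rot: [-180.0, -0.4, -22.0]
force: [2.2, -1.0, -0.6]
gripper_width: 50.1
gripper_force: 0.0
time_s: 1.77
ee_pos: [424.1, -158.4, 15.9]
ee_rot: [180.0, 0.3, -21.9]
force: [0.1, 0.7, 0.1]
gripper_width: 50.3
gripper_force: 0.0
time_s: 2.18
ee_pos: [426.0, -159.5, 18.8]
ee_rot: [180.0, -0.1, -22.0]
force: [0.0, -0.4, 3.5]
gripper_width: 27.8
gripper_force: 25.0
time_s: 2.6
ee_pos: [427.8, -160.1, 101.5]
ee_rot: [180.0, -0.5, -22.0]
force: [1.6, -0.2, 0.0]
gripper_width: 27.7
gripper_force: 25.0
{'shift': array([0.0847, 0.1857, 0.0052]), 'yaw': np.float64(-0.261), 'q6': np.float64(90.00585928260368)} {'shift': array([0.0842, 0.1857, 0.0742]), 'yaw': np.float64(-0.261), 'q6': np.float64(90.00585928260368)}
```

```bash
python3 -m crank '[{"grip":0.01,"x":0.017,"y":0.037,"z":0,"yaw":-0.05},{"grip":0.01,"x":0.034,"y":0.074,"z":0,"yaw":-0.1},{"grip":0.01,"x":0.051,"y":0.111,"z":0,"yaw":-0.16},{"grip":0.01,"x":0.068,"y":0.148,"z":0,"yaw":-0.21},{"grip":0.01,"x":0.084,"y":0.186,"z":0,"yaw":-0.26}]' && \
python3 -m crank '[{"grip":0.01,"x":0,"y":0,"z":0,"yaw":0},{"grip":0.01,"x":0,"y":0,"z":0.025,"yaw":0},{"grip":0.01,"x":0,"y":0,"z":0.05,"yaw":0},{"grip":0.01,"x":0,"y":0,"z":0.072,"yaw":0},{"grip":0.01,"x":0,"y":0,"z":0.072,"yaw":0}]' && \
python3 -m crank '[{"grip":0.038,"x":0,"y":0,"z":0,"yaw":0},{"grip":0.038,"x":0,"y":0,"z":0,"yaw":0},{"grip":0.038,"x":0,"y":0,"z":-0.02,"yaw":0},{"grip":0.04,"x":0,"y":0,"z":-0.06,"yaw":0},{"grip":0.05,"x":0,"y":0,"z":-0.08,"yaw":0}]' && \
python3 -m crank '[{"grip":0.05,"x":0.015,"y":-0.036,"z":0,"yaw":0.01},{"grip":0.05,"x":0.03,"y":-0.072,"z":0,"yaw":0.03},{"grip":0.05,"x":0.045,"y":-0.108,"z":0,"yaw":0.05},{"grip":0.05,"x":0.06,"y":-0.144,"z":0,"yaw":0.07},{"grip":0.05,"x":0.075,"y":-0.18,"z":0,"yaw":0.09}]'
python3 -c "
from h import *
print(to(610.4,-61,17,-102))"
```

```text
time_s: 3.02
ee_pos: [433.4, -364.6, 97.4]
ee_rot: [-180.0, 0.0, -6.9]
force: [1.4, 0.3, -0.6]
gripper_width: 27.8
gripper_force: 25.0
time_s: 3.43
ee_pos: [432.3, -362.0, 22.5]
ee_rot: [-179.9, 0.2, -7.1]
force: [0.7, 0.6, -0.3]
gripper_width: 28.0
gripper_force: 25.0
time_s: 3.85
ee_pos: [435.1, -363.8, 110.1]
ee_rot: [179.8, -0.3, -7.1]
force: [0.4, -0.7, 0.2]
gripper_width: 44.1
gripper_force: 0.0
time_s: 4.27
ee_pos: [531.3, -192.0, 107.6]
ee_rot: [180.0, -0.1, -12.3]
force: [0.3, -0.5, -0.2]
gripper_width: 50.0
gripper_force: 0.0
{'shift': array([ 0.0492, -0.1448,  0.0906]), 'yaw': np.float64(-0.005), 'q6': np.float64(81.26008878904908)}
```

```bash
python3 -m crank '[{"grip":0.05,"x":0.012,"y":-0.036,"z":0,"yaw":0},{"grip":0.05,"x":0.024,"y":-0.072,"z":0,"yaw":0},{"grip":0.05,"x":0.037,"y":-0.108,"z":0,"yaw":0},{"grip":0.05,"x":0.049,"y":-0.145,"z":0,"yaw":0},{"grip":0.05,"x":0.049,"y":-0.145,"z":0.02,"yaw":0}]' && \
python3 -m crank '[{"grip":0.05,"x":0,"y":0,"z":0.025,"yaw":0},{"grip":0.05,"x":0,"y":0,"z":0.05,"yaw":0},{"grip":0.05,"x":0,"y":0,"z":0.07,"yaw":0},{"grip":0.05,"x":0,"y":0,"z":0.07,"yaw":0},{"grip":0.01,"x":0,"y":0,"z":0.07,"yaw":0}]' && \
python3 -m crank '[{"grip":0.01,"x":0,"y":0,"z":0,"yaw":0},{"grip":0.01,"x":0,"y":0,"z":0,"yaw":0},{"grip":0.01,"x":0,"y":0,"z":0,"yaw":0},{"grip":0.01,"x":0,"y":0,"z":0,"yaw":0},{"grip":0.01,"x":0,"y":0,"z":0,"yaw":0}]' 25 && \
python3 -m crank '[{"grip":0.01,"x":0,"y":0,"z":-0.02,"yaw":0},{"grip":0.01,"x":0,"y":0,"z":-0.04,"yaw":0},{"grip":0.01,"x":0,"y":0,"z":-0.06,"yaw":0},{"grip":0.01,"x":0,"y":0,"z":-0.08,"yaw":0},{"grip":0.01,"x":0,"y":0,"z":-0.08,"yaw":0}]'
python3 -c "
from h import *
print(to(441,-306,97,-97),to(441,-306,26,-97))"
```

```text
time_s: 4.68
ee_pos: [615.7, -56.6, 90.9]
ee_rot: [-179.8, -0.8, -11.9]
force: [0.1, 0.1, -0.1]
gripper_width: 49.8
gripper_force: 0.0
time_s: 5.1
ee_pos: [609.2, -62.0, 16.7]
ee_rot: [-180.0, -0.0, -12.2]
force: [-0.7, 0.3, 1.0]
gripper_width: 45.9
gripper_force: 0.0
time_s: 5.52
ee_pos: [609.2, -62.3, 16.8]
ee_rot: [-180.0, -0.1, -12.2]
force: [-1.3, -0.4, 4.1]
gripper_width: 27.7
gripper_force: 25.0
time_s: 5.93
ee_pos: [611.5, -62.6, 99.9]
ee_rot: [-180.0, -0.5, -12.2]
force: [0.4, 0.0, 0.5]
gripper_width: 28.0
gripper_force: 25.0
{'shift': array([-0.1151,  0.2739,  0.0019]), 'yaw': np.float64(-0.091), 'q6': np.float64(95.3054645149705)} {'shift': array([-0.1157,  0.274 ,  0.0729]), 'yaw': np.float64(-0.091), 'q6': np.float64(95.3054645149705)}
```

```bash
python3 -m crank '[{"grip":0.01,"x":-0.014,"y":0.034,"z":0,"yaw":0},{"grip":0.01,"x":-0.029,"y":0.068,"z":0,"yaw":0},{"grip":0.01,"x":-0.043,"y":0.103,"z":0,"yaw":0},{"grip":0.01,"x":-0.057,"y":0.137,"z":0,"yaw":0},{"grip":0.01,"x":-0.072,"y":0.171,"z":0,"yaw":0}]' && \
python3 -m crank '[{"grip":0.01,"x":-0.014,"y":0.034,"z":0,"yaw":-0.03},{"grip":0.01,"x":-0.029,"y":0.068,"z":0,"yaw":-0.06},{"grip":0.01,"x":-0.043,"y":0.103,"z":0,"yaw":-0.09},{"grip":0.01,"x":-0.043,"y":0.103,"z":0.02,"yaw":-0.09},{"grip":0.01,"x":-0.043,"y":0.103,"z":0.04,"yaw":-0.09}]' && \
python3 -m crank '[{"grip":0.01,"x":0,"y":0,"z":0.03,"yaw":0},{"grip":0.01,"x":0,"y":0,"z":0.03,"yaw":0},{"grip":0.038,"x":0,"y":0,"z":0.03,"yaw":0},{"grip":0.038,"x":0,"y":0,"z":0.03,"yaw":0},{"grip":0.038,"x":0,"y":0,"z":0.01,"yaw":0}]' && \
python3 -m crank '[{"grip":0.038,"x":0,"y":0,"z":-0.03,"yaw":0},{"grip":0.045,"x":0,"y":0,"z":-0.06,"yaw":0},{"grip":0.045,"x":0.03,"y":-0.02,"z":-0.06,"yaw":0.02},{"grip":0.045,"x":0.06,"y":-0.04,"z":-0.06,"yaw":0.05},{"grip":0.045,"x":0.09,"y":-0.06,"z":-0.06,"yaw":0.07}]'
python3 -c "
from h import *
print(to(680,-156.5,18,-101))"
```

```text
time_s: 6.35
ee_pos: [500.9, -215.1, 95.0]
ee_rot: [-180.0, 0.1, -12.2]
force: [-0.3, -0.4, -1.1]
gripper_width: 27.7
gripper_force: 25.0
time_s: 6.77
ee_pos: [437.6, -308.0, 55.7]
ee_rot: [179.9, -0.1, -7.3]
force: [0.4, 0.2, -0.5]
gripper_width: 27.7
gripper_force: 25.0
time_s: 7.18
ee_pos: [437.0, -304.3, 44.4]
ee_rot: [-179.8, 0.3, -7.0]
force: [0.3, -0.4, -0.1]
gripper_width: 37.8
gripper_force: 0.0
time_s: 7.6
ee_pos: [537.0, -257.0, 109.0]
ee_rot: [179.9, -0.2, -11.2]
force: [-0.2, -0.8, -0.6]
gripper_width: 45.4
gripper_force: 0.0
{'shift': array([ 0.1204, -0.1264,  0.0914]), 'yaw': np.float64(-0.003), 'q6': np.float64(74.52130355424723)}
```

```bash
python3 -m crank '[{"grip":0.045,"x":0.024,"y":-0.025,"z":0,"yaw":0},{"grip":0.045,"x":0.048,"y":-0.05,"z":0,"yaw":0},{"grip":0.045,"x":0.072,"y":-0.076,"z":0,"yaw":0},{"grip":0.045,"x":0.096,"y":-0.101,"z":0,"yaw":0},{"grip":0.045,"x":0.12,"y":-0.126,"z":0,"yaw":0}]' && \
python3 -m crank '[{"grip":0.045,"x":0,"y":0,"z":0.01,"yaw":0},{"grip":0.045,"x":0,"y":0,"z":0.04,"yaw":0},{"grip":0.045,"x":0,"y":0,"z":0.07,"yaw":0},{"grip":0.045,"x":0,"y":0,"z":0.091,"yaw":0},{"grip":0.045,"x":0,"y":0,"z":0.091,"yaw":0}]' && \
python3 -m crank '[{"grip":0.045,"x":0,"y":0,"z":0,"yaw":0},{"grip":0.01,"x":0,"y":0,"z":0,"yaw":0},{"grip":0.01,"x":0,"y":0,"z":0,"yaw":0},{"grip":0.01,"x":0,"y":0,"z":0,"yaw":0},{"grip":0.01,"x":0,"y":0,"z":0,"yaw":0}]' 20 && \
python3 -m crank '[{"grip":0.01,"x":0,"y":0,"z":-0.02,"yaw":0},{"grip":0.01,"x":0,"y":0,"z":-0.04,"yaw":0},{"grip":0.01,"x":0,"y":0,"z":-0.06,"yaw":0},{"grip":0.01,"x":0,"y":0,"z":-0.08,"yaw":0},{"grip":0.01,"x":0,"y":0,"z":-0.08,"yaw":0}]'
python3 -c "
from h import *
print(to(608,-310,97,-95))"
```

```text
time_s: 8.02
ee_pos: [678.9, -155.0, 108.0]
ee_rot: [180.0, -0.1, -11.0]
force: [1.6, -1.0, 0.7]
gripper_width: 44.9
gripper_force: 0.0
time_s: 8.43
ee_pos: [678.1, -156.6, 15.8]
ee_rot: [180.0, -0.1, -11.0]
force: [0.0, 0.6, 0.5]
gripper_width: 44.7
gripper_force: 0.0
time_s: 8.85
ee_pos: [677.2, -156.7, 15.7]
ee_rot: [180.0, -0.0, -11.1]
force: [-0.7, -0.1, 3.5]
gripper_width: 30.2
gripper_force: 19.8
time_s: 9.27
ee_pos: [679.8, -157.3, 99.7]
ee_rot: [180.0, -0.5, -11.1]
force: [1.1, -0.2, 0.4]
gripper_width: 30.2
gripper_force: 19.8
{'shift': array([-0.0411,  0.1636,  0.0024]), 'yaw': np.float64(-0.106), 'q6': np.float64(87.09965797540363)}
```

```bash
python3 -m crank '[{"grip":0.01,"x":-0.008,"y":0.033,"z":0,"yaw":-0.02},{"grip":0.01,"x":-0.016,"y":0.066,"z":0,"yaw":-0.04},{"grip":0.01,"x":-0.025,"y":0.098,"z":0,"yaw":-0.06},{"grip":0.01,"x":-0.033,"y":0.131,"z":0,"yaw":-0.08},{"grip":0.01,"x":-0.041,"y":0.164,"z":0,"yaw":-0.106}]' && \
python3 -m crank '[{"grip":0.01,"x":0,"y":0,"z":0.01,"yaw":0},{"grip":0.01,"x":0,"y":0,"z":0.035,"yaw":0},{"grip":0.01,"x":0,"y":0,"z":0.06,"yaw":0},{"grip":0.01,"x":0,"y":0,"z":0.072,"yaw":0},{"grip":0.01,"x":0,"y":0,"z":0.072,"yaw":0}]' && \
python3 -m crank '[{"grip":0.038,"x":0,"y":0,"z":0,"yaw":0},{"grip":0.038,"x":0,"y":0,"z":0,"yaw":0},{"grip":0.038,"x":0,"y":0,"z":-0.02,"yaw":0},{"grip":0.04,"x":0,"y":0,"z":-0.06,"yaw":0},{"grip":0.045,"x":0,"y":0,"z":-0.08,"yaw":0}]'
python3 -c "
from h import *
print(to(517.3,-163,17,-90))"
```

```text
time_s: 9.68
ee_pos: [604.2, -310.6, 93.9]
ee_rot: [-180.0, 0.1, -4.9]
force: [0.4, 0.2, -1.5]
gripper_width: 30.2
gripper_force: 19.8
time_s: 10.1
ee_pos: [604.2, -308.9, 20.2]
ee_rot: [-179.9, 0.2, -5.0]
force: [0.4, 0.1, -0.0]
gripper_width: 29.8
gripper_force: 19.9
time_s: 10.52
ee_pos: [607.1, -310.2, 107.0]
ee_rot: [179.9, -0.3, -5.0]
force: [1.0, -0.8, 1.2]
gripper_width: 43.7
gripper_force: 0.0
{'shift': array([-0.1027, -0.139 ,  0.0892]), 'yaw': np.float64(-0.087), 'q6': np.float64(66.94728732159558)}
```

```bash
python3 -m crank '[{"grip":0.045,"x":-0.02,"y":-0.028,"z":0,"yaw":-0.02},{"grip":0.045,"x":-0.041,"y":-0.056,"z":0,"yaw":-0.04},{"grip":0.045,"x":-0.062,"y":-0.083,"z":0,"yaw":-0.06},{"grip":0.045,"x":-0.082,"y":-0.111,"z":0,"yaw":-0.087},{"grip":0.045,"x":-0.103,"y":-0.139,"z":0,"yaw":-0.087}]' && \
python3 -m crank '[{"grip":0.045,"x":0,"y":0,"z":0.01,"yaw":0},{"grip":0.045,"x":0,"y":0,"z":0.04,"yaw":0},{"grip":0.045,"x":0,"y":0,"z":0.07,"yaw":0},{"grip":0.045,"x":0,"y":0,"z":0.087,"yaw":0},{"grip":0.045,"x":0,"y":0,"z":0.087,"yaw":0}]' && \
python3 -m crank '[{"grip":0.045,"x":0,"y":0,"z":0,"yaw":0},{"grip":0.01,"x":0,"y":0,"z":0,"yaw":0},{"grip":0.01,"x":0,"y":0,"z":0,"yaw":0},{"grip":0.01,"x":0,"y":0,"z":0,"yaw":0},{"grip":0.01,"x":0,"y":0,"z":0,"yaw":0}]' 20 && \
python3 -m crank '[{"grip":0.01,"x":0,"y":0,"z":-0.02,"yaw":0},{"grip":0.01,"x":0,"y":0,"z":-0.04,"yaw":0},{"grip":0.01,"x":0,"y":0,"z":-0.06,"yaw":0},{"grip":0.01,"x":0,"y":0,"z":-0.08,"yaw":0},{"grip":0.01,"x":0,"y":0,"z":-0.08,"yaw":0}]'
python3 -c "
from h import *
print(to(558,-310,97,-95))"
```

```text
time_s: 10.93
ee_pos: [514.5, -161.0, 103.8]
ee_rot: [180.0, -0.1, 0.0]
force: [0.9, 0.8, 0.5]
gripper_width: 45.3
gripper_force: 0.0
time_s: 11.35
ee_pos: [516.1, -162.6, 15.6]
ee_rot: [180.0, -0.1, 0.0]
force: [-0.5, -0.2, -1.1]
gripper_width: 45.1
gripper_force: 0.0
time_s: 11.77
ee_pos: [515.3, -162.5, 16.3]
ee_rot: [180.0, -0.1, -0.0]
force: [0.3, -0.6, 1.1]
gripper_width: 29.8
gripper_force: 20.0
time_s: 12.18
ee_pos: [517.5, -163.1, 99.7]
ee_rot: [179.9, -0.4, -0.0]
force: [0.5, 0.3, -0.6]
gripper_width: 29.9
gripper_force: 20.0
{'shift': array([0.0405, 0.1469, 0.0034]), 'yaw': np.float64(0.087), 'q6': np.float64(71.30461277320173)}
```

```bash
python3 -m crank '[{"grip":0.01,"x":0.008,"y":0.029,"z":0,"yaw":0.02},{"grip":0.01,"x":0.016,"y":0.058,"z":0,"yaw":0.04},{"grip":0.01,"x":0.024,"y":0.088,"z":0,"yaw":0.06},{"grip":0.01,"x":0.032,"y":0.118,"z":0,"yaw":0.08},{"grip":0.01,"x":0.04,"y":0.147,"z":0,"yaw":0.087}]' && \
python3 -m crank '[{"grip":0.01,"x":0,"y":0,"z":0.01,"yaw":0},{"grip":0.01,"x":0,"y":0,"z":0.035,"yaw":0},{"grip":0.01,"x":0,"y":0,"z":0.06,"yaw":0},{"grip":0.01,"x":0,"y":0,"z":0.072,"yaw":0},{"grip":0.01,"x":0,"y":0,"z":0.072,"yaw":0}]' && \
python3 -m crank '[{"grip":0.038,"x":0,"y":0,"z":0,"yaw":0},{"grip":0.038,"x":0,"y":0,"z":0,"yaw":0},{"grip":0.038,"x":0,"y":0,"z":-0.02,"yaw":0},{"grip":0.04,"x":0,"y":0,"z":-0.06,"yaw":0},{"grip":0.045,"x":0,"y":0,"z":-0.08,"yaw":0}]' && \
python3 -m crank '[{"grip":0.045,"x":-0.018,"y":-0.03,"z":0,"yaw":-0.08},{"grip":0.045,"x":-0.036,"y":-0.06,"z":0,"yaw":-0.16},{"grip":0.045,"x":-0.054,"y":-0.09,"z":0,"yaw":-0.24},{"grip":0.045,"x":-0.072,"y":-0.12,"z":0,"yaw":-0.31},{"grip":0.045,"x":-0.09,"y":-0.15,"z":0,"yaw":-0.36}]'
python3 -c "
from h import *
print(to(431,-68,17,-74))"
```

```text
time_s: 12.6
ee_pos: [554.8, -310.5, 94.9]
ee_rot: [-180.0, 0.1, -5.0]
force: [0.6, -0.3, -1.2]
gripper_width: 29.7
gripper_force: 20.0
time_s: 13.02
ee_pos: [553.2, -308.0, 20.8]
ee_rot: [-179.9, 0.3, -5.0]
force: [0.0, -0.4, 0.5]
gripper_width: 30.1
gripper_force: 20.0
time_s: 13.43
ee_pos: [556.5, -309.9, 108.2]
ee_rot: [179.9, -0.3, -5.0]
force: [0.7, 0.2, 1.2]
gripper_width: 43.7
gripper_force: 0.0
time_s: 13.85
ee_pos: [477.9, -150.7, 105.1]
ee_rot: [179.9, -0.1, 15.8]
force: [-0.0, 1.0, 0.2]
gripper_width: 45.0
gripper_force: 0.0
{'shift': array([-0.0228, -0.0925,  0.0879]), 'yaw': np.float64(-0.004), 'q6': np.float64(55.37951124315594)}
```

```bash
python3 -m crank '[{"grip":0.045,"x":-0.008,"y":-0.031,"z":0,"yaw":0},{"grip":0.045,"x":-0.015,"y":-0.062,"z":0,"yaw":0},{"grip":0.045,"x":-0.023,"y":-0.092,"z":0,"yaw":0},{"grip":0.045,"x":-0.023,"y":-0.092,"z":0,"yaw":0},{"grip":0.045,"x":-0.023,"y":-0.092,"z":0.02,"yaw":0}]' && \
python3 -m crank '[{"grip":0.045,"x":0,"y":0,"z":0.03,"yaw":0},{"grip":0.045,"x":0,"y":0,"z":0.055,"yaw":0},{"grip":0.045,"x":0,"y":0,"z":0.066,"yaw":0},{"grip":0.045,"x":0,"y":0,"z":0.066,"yaw":0},{"grip":0.045,"x":0,"y":0,"z":0.066,"yaw":0}]' && \
python3 -m crank '[{"grip":0.01,"x":0,"y":0,"z":0,"yaw":0},{"grip":0.01,"x":0,"y":0,"z":0,"yaw":0},{"grip":0.01,"x":0,"y":0,"z":0,"yaw":0},{"grip":0.01,"x":0,"y":0,"z":0,"yaw":0},{"grip":0.01,"x":0,"y":0,"z":0,"yaw":0}]' 20 && \
python3 -m crank '[{"grip":0.01,"x":0,"y":0,"z":-0.02,"yaw":0},{"grip":0.01,"x":0,"y":0,"z":-0.04,"yaw":0},{"grip":0.01,"x":0,"y":0,"z":-0.06,"yaw":0},{"grip":0.01,"x":0,"y":0,"z":-0.08,"yaw":0},{"grip":0.01,"x":0,"y":0,"z":-0.08,"yaw":0}]'
python3 -c "
from h import *
print(to(585,-362,97,-94))"
```

```text
time_s: 14.27
ee_pos: [433.9, -68.9, 87.5]
ee_rot: [179.7, -0.5, 15.8]
force: [1.7, -0.2, -0.2]
gripper_width: 45.0
gripper_force: 0.0
time_s: 14.68
ee_pos: [432.1, -69.9, 18.3]
ee_rot: [180.0, -0.0, 15.6]
force: [-0.2, -0.1, 0.9]
gripper_width: 44.9
gripper_force: 0.0
time_s: 15.1
ee_pos: [432.5, -69.9, 19.1]
ee_rot: [179.9, -0.1, 15.6]
force: [0.3, -1.5, 7.0]
gripper_width: 29.5
gripper_force: 20.0
time_s: 15.52
ee_pos: [433.9, -70.1, 101.4]
ee_rot: [179.8, -0.4, 15.6]
force: [0.7, -0.1, -0.2]
gripper_width: 29.6
gripper_force: 20.0
{'shift': array([0.0668, 0.3218, 0.006 ]), 'yaw': np.float64(0.343), 'q6': np.float64(63.7003196968539)}
```

```bash
python3 -m crank '[{"grip":0.01,"x":0.007,"y":0.032,"z":0,"yaw":0},{"grip":0.01,"x":0.013,"y":0.064,"z":0,"yaw":0},{"grip":0.01,"x":0.02,"y":0.097,"z":0,"yaw":0},{"grip":0.01,"x":0.027,"y":0.129,"z":0,"yaw":0},{"grip":0.01,"x":0.033,"y":0.161,"z":0,"yaw":0}]' && \
python3 -m crank '[{"grip":0.01,"x":0.007,"y":0.032,"z":0,"yaw":0.07},{"grip":0.01,"x":0.013,"y":0.064,"z":0,"yaw":0.14},{"grip":0.01,"x":0.02,"y":0.097,"z":0,"yaw":0.21},{"grip":0.01,"x":0.027,"y":0.129,"z":0,"yaw":0.28},{"grip":0.01,"x":0.034,"y":0.161,"z":0,"yaw":0.343}]' && \
python3 -m crank '[{"grip":0.01,"x":0,"y":0,"z":0.01,"yaw":0},{"grip":0.01,"x":0,"y":0,"z":0.035,"yaw":0},{"grip":0.01,"x":0,"y":0,"z":0.06,"yaw":0},{"grip":0.01,"x":0,"y":0,"z":0.07,"yaw":0},{"grip":0.01,"x":0,"y":0,"z":0.07,"yaw":0}]' && \
python3 -m crank '[{"grip":0.038,"x":0,"y":0,"z":0,"yaw":0},{"grip":0.038,"x":0,"y":0,"z":0,"yaw":0},{"grip":0.038,"x":0,"y":0,"z":-0.02,"yaw":0},{"grip":0.04,"x":0,"y":0,"z":-0.06,"yaw":0},{"grip":0.058,"x":0,"y":0,"z":-0.09,"yaw":0}]'
python3 - <<'E'
from h import *
pic('top','top2',(180,150,470,300),2.75)
s=state();print(s['ee_pos'],s['ee_rot'],s['qpos'])
E
```

```text
time_s: 15.93
ee_pos: [506.9, -217.1, 97.3]
ee_rot: [-180.0, 0.0, 15.6]
force: [0.0, 0.7, -0.5]
gripper_width: 29.4
gripper_force: 20.0
time_s: 16.35
ee_pos: [582.8, -362.9, 96.8]
ee_rot: [-180.0, 0.1, -4.2]
force: [1.3, -0.2, -0.8]
gripper_width: 29.8
gripper_force: 20.0
time_s: 16.77
ee_pos: [581.0, -360.4, 24.8]
ee_rot: [-179.8, 0.3, -4.0]
force: [-0.6, -0.2, -0.3]
gripper_width: 29.8
gripper_force: 20.0
time_s: 17.18
ee_pos: [583.3, -361.8, 121.0]
ee_rot: [179.9, -0.1, -4.0]
force: [1.0, 0.1, 0.5]
gripper_width: 44.4
gripper_force: 0.0
[ 586.58759531 -363.92533047  128.65381316] [179.56725051  -0.79089348  -4.00363772] [-3.27710495e+01  3.20403802e+01  8.18124513e+01  1.39020444e-03
  6.52456302e+01  6.12350028e+01]
```

View pics/top2.png

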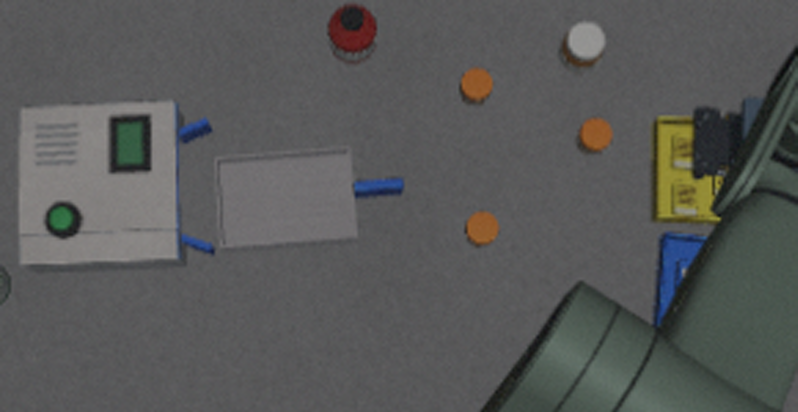

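Top view: the cassettes are visible in the yellow bin at (685,150) and (685,195), and the blue bin is partly hidden by the arm. The pots are at (477,85), (596,135) and (482,228), so the one at (596,135) has been knocked aside. I'll recompute the pot positions and turn the tool.

```bash
python3 -m crank '[{"grip":0.065,"x":0,"y":-0.03,"z":0,"yaw":-0.12},{"grip":0.065,"x":0,"y":-0.06,"z":0,"yaw":-0.24},{"grip":0.065,"x":0,"y":-0.09,"z":0,"yaw":-0.36},{"grip":0.065,"x":0,"y":-0.12,"z":0,"yaw":-0.48},{"grip":0.065,"x":0,"y":-0.13,"z":0,"yaw":-0.6}]' && python3 -m crank '[{"grip":0.065,"x":0,"y":0,"z":0,"yaw":-0.12},{"grip":0.065,"x":0,"y":0,"z":0,"yaw":-0.24},{"grip":0.065,"x":0,"y":0,"z":0,"yaw":-0.36},{"grip":0.065,"x":0,"y":0,"z":0,"yaw":-0.48},{"grip":0.065,"x":0,"y":0,"z":0,"yaw":-0.6}]' && python3 -m crank '[{"grip":0.065,"x":0,"y":0,"z":0,"yaw":-0.12},{"grip":0.065,"x":0,"y":0,"z":0,"yaw":-0.24},{"grip":0.065,"x":0,"y":0,"z":0,"yaw":-0.36},{"grip":0.065,"x":0,"y":0,"z":0,"yaw":-0.44},{"grip":0.065,"x":0,"y":0,"z":0,"yaw":-0.44}]'
python3 - <<'E'
from h import *
im=pic('top','top3')
hsv=cv2.cvtColor(im,cv2.COLOR_RGB2HSV); m=cv2.inRange(hsv,(5,150,90),(16,255,255)); m[:, :340]=0;m[:,450:]=0
n,l,st,c=cv2.connectedComponentsWithStats(m)
c=[c[i] for i in range(1,n) if st[i][4]>40]; print(c)
print(p2w(camera_model('top'),c,40).round(1))
P=p2w(camera_model('top'),[(396.7,199.1)],40)[0]
print(P,to(P[0],P[1],25,0))
E
```

```text
time_s: 17.65
ee_pos: [592.3, -228.2, 119.5]
ee_rot: [180.0, -0.1, 30.8]
force: [0.2, 1.0, 0.1]
gripper_width: 65.0
gripper_force: 0.0
time_s: 18.07
ee_pos: [592.4, -231.9, 119.5]
ee_rot: [179.8, -0.0, 65.1]
force: [0.7, 0.2, -0.1]
gripper_width: 64.9
gripper_force: 0.0
time_s: 18.48
ee_pos: [592.3, -232.0, 119.3]
ee_rot: [179.9, 0.1, 90.0]
force: [0.7, 0.3, -0.4]
gripper_width: 64.9
gripper_force: 0.0
[array([352.89361702, 180.22340426]), array([396.14285714, 198.51020408]), array([354.8989899 , 232.49494949])]
[[ 696.2  -45.9   40. ]
 [ 632.2 -192.    40. ]
 [ 516.1  -49.7   40. ]]
[ 630.19802846 -193.86941086   40.        ] {'shift': array([0.0383, 0.0376, 0.0942]), 'yaw': np.float64(-0.003), 'q6': np.float64(-22.27788847663434)}
```

```bash
python3 -m crank '[{"grip":0.065,"x":0.02,"y":0.02,"z":0,"yaw":0},{"grip":0.065,"x":0.0395,"y":0.039,"z":0,"yaw":0},{"grip":0.065,"x":0.0395,"y":0.039,"z":0,"yaw":0},{"grip":0.065,"x":0.0395,"y":0.039,"z":0.02,"yaw":0},{"grip":0.065,"x":0.0395,"y":0.039,"z":0.04,"yaw":0}]' && \
python3 -m crank '[{"grip":0.065,"x":0,"y":0,"z":0.02,"yaw":0},{"grip":0.065,"x":0,"y":0,"z":0.04,"yaw":0},{"grip":0.065,"x":0,"y":0,"z":0.055,"yaw":0},{"grip":0.065,"x":0,"y":0,"z":0.055,"yaw":0},{"grip":0.03,"x":0,"y":0,"z":0.055,"yaw":0}]' && \
python3 -m crank '[{"grip":0.03,"x":0,"y":0,"z":0,"yaw":0},{"grip":0.03,"x":0,"y":0,"z":0,"yaw":0},{"grip":0.03,"x":0,"y":0,"z":0,"yaw":0},{"grip":0.03,"x":0,"y":0,"z":0,"yaw":0},{"grip":0.03,"x":0,"y":0,"z":0,"yaw":0}]' 15 && \
python3 -m crank '[{"grip":0.03,"x":0,"y":0,"z":-0.02,"yaw":0},{"grip":0.03,"x":0,"y":0,"z":-0.04,"yaw":0},{"grip":0.03,"x":0,"y":0,"z":-0.06,"yaw":0},{"grip":0.03,"x":0,"y":0,"z":-0.08,"yaw":0},{"grip":0.03,"x":0,"y":0,"z":-0.1,"yaw":0}]' && \
python3 -m crank '[{"grip":0.03,"x":0.03,"y":-0.005,"z":0,"yaw":0},{"grip":0.03,"x":0.06,"y":-0.01,"z":0,"yaw":0},{"grip":0.03,"x":0.09,"y":-0.016,"z":0,"yaw":0},{"grip":0.03,"x":0.12,"y":-0.022,"z":0,"yaw":0},{"grip":0.03,"x":0.15,"y":-0.027,"z":0,"yaw":0}]'
python3 -c "
from h import *
print(to(553.6,239,125,4),state()['ee_pos'])"
```

```text
time_s: 18.95
ee_pos: [632.3, -192.6, 79.4]
ee_rot: [179.7, 0.1, 89.9]
force: [0.4, -0.3, 0.0]
gripper_width: 65.1
gripper_force: 0.0
time_s: 19.37
ee_pos: [630.5, -192.6, 22.8]
ee_rot: [-179.9, -0.0, 89.9]
force: [-0.3, -0.4, 0.8]
gripper_width: 60.7
gripper_force: 0.0
time_s: 19.78
ee_pos: [632.0, -192.9, 24.5]
ee_rot: [179.8, 0.1, 89.9]
force: [0.3, 0.3, 5.6]
gripper_width: 39.4
gripper_force: 15.0
time_s: 20.2
ee_pos: [630.3, -192.3, 123.7]
ee_rot: [-179.9, -0.0, 89.9]
force: [0.1, -0.3, -0.2]
gripper_width: 39.7
gripper_force: 15.0
time_s: 20.62
ee_pos: [602.9, -41.3, 122.8]
ee_rot: [-179.9, 0.0, 89.9]
force: [1.0, -0.3, -0.9]
gripper_width: 39.5
gripper_force: 15.0
{'shift': array([ 0.2802, -0.0498, -0.0021]), 'yaw': np.float64(-0.071), 'q6': np.float64(-4.913799078069536)} [602.93495196 -41.28976606 122.81200254]
```

```bash
python3 -m crank '[{"grip":0.03,"x":0.03,"y":-0.005,"z":0,"yaw":0},{"grip":0.03,"x":0.06,"y":-0.01,"z":0,"yaw":0},{"grip":0.03,"x":0.09,"y":-0.015,"z":0,"yaw":0},{"grip":0.03,"x":0.12,"y":-0.02,"z":0,"yaw":0},{"grip":0.03,"x":0.15,"y":-0.025,"z":0,"yaw":0}]' && \
python3 -m crank '[{"grip":0.03,"x":0.035,"y":-0.005,"z":0,"yaw":-0.02},{"grip":0.03,"x":0.07,"y":-0.01,"z":0,"yaw":-0.04},{"grip":0.03,"x":0.1,"y":-0.018,"z":0,"yaw":-0.07},{"grip":0.03,"x":0.131,"y":-0.025,"z":0,"yaw":-0.07},{"grip":0.03,"x":0.131,"y":-0.025,"z":0,"yaw":-0.07}]' && \
python3 -m crank '[{"grip":0.03,"x":0,"y":0,"z":0.02,"yaw":0},{"grip":0.03,"x":0,"y":0,"z":0.04,"yaw":0},{"grip":0.03,"x":0,"y":0,"z":0.06,"yaw":0},{"grip":0.03,"x":0,"y":0,"z":0.07,"yaw":0},{"grip":0.03,"x":0,"y":0,"z":0.07,"yaw":0}]'
python3 - <<'E'
from h import *
print(to(553.6,239,30,4),state()['force'])
pic('wrist','w1');pic('scene','s2',(300,130,450,240),4)
E
```

```text
time_s: 21.03
ee_pos: [578.3, 108.8, 122.8]
ee_rot: [-180.0, 0.0, 89.9]
force: [0.7, 0.1, -0.4]
gripper_width: 39.8
gripper_force: 15.0
time_s: 21.45
ee_pos: [552.7, 243.5, 122.8]
ee_rot: [-180.0, -0.1, 94.2]
force: [1.5, 0.4, -0.7]
gripper_width: 39.6
gripper_force: 15.0
time_s: 21.87
ee_pos: [552.5, 237.4, 50.4]
ee_rot: [-179.7, 0.1, 93.9]
force: [-0.0, -0.1, -1.4]
gripper_width: 39.4
gripper_force: 15.0
{'shift': array([0.0016, 0.0013, 0.0204]), 'yaw': np.float64(-0.001), 'q6': np.float64(18.23507359992064)} [-0.02260649 -0.10252876 -1.36319992]
```

View pics/w1.png

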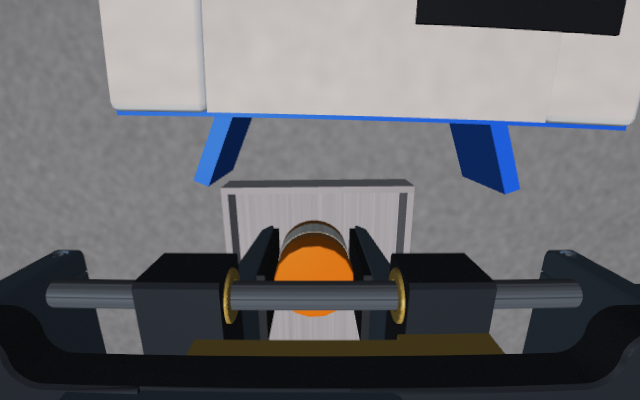

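The wrist view shows the pot (315,270) held centred over the tray, whose end wall is at row 183. The bay cheeks are ahead of it. Lowering and releasing.

```bash
python3 -m crank '[{"grip":0.03,"x":0,"y":0,"z":0.01,"yaw":0},{"grip":0.03,"x":0,"y":0,"z":0.02,"yaw":0},{"grip":0.03,"x":0,"y":0,"z":0.02,"yaw":0},{"grip":0.055,"x":0,"y":0,"z":0.02,"yaw":0},{"grip":0.055,"x":0,"y":0,"z":0.02,"yaw":0}]' && \
python3 -m crank '[{"grip":0.055,"x":0,"y":0,"z":0,"yaw":0},{"grip":0.055,"x":0,"y":0,"z":-0.02,"yaw":0},{"grip":0.055,"x":0,"y":0,"z":-0.05,"yaw":0},{"grip":0.055,"x":0,"y":0,"z":-0.08,"yaw":0},{"grip":0.065,"x":-0.01,"y":0,"z":-0.1,"yaw":0}]' && \
python3 -m crank '[{"grip":0.065,"x":-0.035,"y":0,"z":0,"yaw":0.02},{"grip":0.065,"x":-0.07,"y":0,"z":0,"yaw":0.04},{"grip":0.065,"x":-0.105,"y":0,"z":0,"yaw":0.07},{"grip":0.065,"x":-0.14,"y":0,"z":0,"yaw":0.07},{"grip":0.065,"x":-0.17,"y":0,"z":0,"yaw":0.07}]' 
python3 -c "
from h import *
print(to(516,-50,24,0),state()['ee_pos'])"
```

```text
time_s: 22.38
ee_pos: [554.5, 238.6, 33.1]
ee_rot: [180.0, -0.0, 94.0]
force: [-0.7, 0.6, 0.3]
gripper_width: 50.1
gripper_force: 0.0
time_s: 22.8
ee_pos: [556.2, 230.2, 136.2]
ee_rot: [179.7, -0.1, 94.0]
force: [1.0, -0.0, 0.1]
gripper_width: 59.2
gripper_force: 0.0
time_s: 23.22
ee_pos: [566.8, 57.0, 133.6]
ee_rot: [179.9, 0.0, 89.9]
force: [-0.1, 0.2, 0.2]
gripper_width: 65.2
gripper_force: 0.0
{'shift': array([-0.107 , -0.0508,  0.1096]), 'yaw': np.float64(-0.001), 'q6': np.float64(4.685196584780261)} [566.79361875  57.00575737 133.63890586]
```

```bash
python3 -m crank '[{"grip":0.065,"x":-0.036,"y":-0.017,"z":0,"yaw":0},{"grip":0.065,"x":-0.072,"y":-0.034,"z":0,"yaw":0},{"grip":0.065,"x":-0.108,"y":-0.0505,"z":0,"yaw":0},{"grip":0.065,"x":-0.108,"y":-0.0505,"z":0.02,"yaw":0},{"grip":0.065,"x":-0.108,"y":-0.0505,"z":0.04,"yaw":0}]' && \
python3 -m crank '[{"grip":0.065,"x":0,"y":0,"z":0.02,"yaw":0},{"grip":0.065,"x":0,"y":0,"z":0.045,"yaw":0},{"grip":0.065,"x":0,"y":0,"z":0.069,"yaw":0},{"grip":0.065,"x":0,"y":0,"z":0.069,"yaw":0},{"grip":0.065,"x":0,"y":0,"z":0.069,"yaw":0}]' && \
python3 -m crank '[{"grip":0.03,"x":0,"y":0,"z":0,"yaw":0},{"grip":0.03,"x":0,"y":0,"z":0,"yaw":0},{"grip":0.03,"x":0,"y":0,"z":0,"yaw":0},{"grip":0.03,"x":0,"y":0,"z":0,"yaw":0},{"grip":0.03,"x":0,"y":0,"z":0,"yaw":0}]' 15 && \
python3 -m crank '[{"grip":0.03,"x":0,"y":0,"z":-0.02,"yaw":0},{"grip":0.03,"x":0,"y":0,"z":-0.04,"yaw":0},{"grip":0.03,"x":0,"y":0,"z":-0.06,"yaw":0},{"grip":0.03,"x":0,"y":0,"z":-0.08,"yaw":0},{"grip":0.03,"x":0,"y":0,"z":-0.1,"yaw":0}]' && \
python3 -m crank '[{"grip":0.03,"x":0,"y":0,"z":0,"yaw":0},{"grip":0.03,"x":0.03,"y":0.005,"z":0,"yaw":-0.02},{"grip":0.03,"x":0.06,"y":0.01,"z":0,"yaw":-0.04},{"grip":0.03,"x":0.09,"y":0.016,"z":0,"yaw":-0.07},{"grip":0.03,"x":0.12,"y":0.02,"z":0,"yaw":-0.07}]'
python3 -c "
from h import *
print(to(557,191,30,4),state()['ee_pos'])"
```

```text
time_s: 23.63
ee_pos: [516.6, -51.2, 94.3]
ee_rot: [179.7, 0.0, 89.7]
force: [0.0, 0.5, -0.7]
gripper_width: 65.0
gripper_force: 0.0
time_s: 24.05
ee_pos: [515.7, -48.9, 23.7]
ee_rot: [-179.9, -0.0, 89.9]
force: [0.1, -0.3, 0.8]
gripper_width: 65.2
gripper_force: 0.0
time_s: 24.47
ee_pos: [517.2, -49.0, 25.1]
ee_rot: [179.8, 0.0, 89.9]
force: [-0.3, -0.0, 4.5]
gripper_width: 39.4
gripper_force: 15.0
time_s: 24.88
ee_pos: [515.7, -48.9, 125.0]
ee_rot: [-180.0, 0.0, 89.9]
force: [0.3, 0.3, -1.0]
gripper_width: 39.4
gripper_force: 15.0
time_s: 25.3
ee_pos: [536.0, 72.1, 123.1]
ee_rot: [-179.9, 0.0, 94.0]
force: [0.1, 0.2, 0.0]
gripper_width: 39.2
gripper_force: 15.0
{'shift': array([0.1172, 0.0293, 0.0931]), 'yaw': np.float64(-0.001), 'q6': np.float64(2.480904891359243)} [535.98853785  72.07881721 123.11654738]
```

```bash
python3 -m crank '[{"grip":0.03,"x":0.03,"y":0.008,"z":0,"yaw":0},{"grip":0.03,"x":0.06,"y":0.016,"z":0,"yaw":0},{"grip":0.03,"x":0.09,"y":0.024,"z":0,"yaw":0},{"grip":0.03,"x":0.118,"y":0.029,"z":0,"yaw":0},{"grip":0.03,"x":0.118,"y":0.029,"z":0,"yaw":0}]' && \
python3 -m crank '[{"grip":0.03,"x":0,"y":0,"z":0.02,"yaw":0},{"grip":0.03,"x":0,"y":0,"z":0.045,"yaw":0},{"grip":0.03,"x":0,"y":0,"z":0.07,"yaw":0},{"grip":0.03,"x":0,"y":0,"z":0.085,"yaw":0},{"grip":0.03,"x":0,"y":0,"z":0.091,"yaw":0}]' && \
python3 -m crank '[{"grip":0.03,"x":0,"y":0,"z":0,"yaw":0},{"grip":0.055,"x":0,"y":0,"z":0,"yaw":0},{"grip":0.055,"x":0,"y":0,"z":0,"yaw":0},{"grip":0.055,"x":0,"y":0,"z":0,"yaw":0},{"grip":0.055,"x":0,"y":0,"z":-0.02,"yaw":0}]' && \
python3 -m crank '[{"grip":0.055,"x":0,"y":0,"z":-0.025,"yaw":0},{"grip":0.055,"x":0,"y":0,"z":-0.05,"yaw":0},{"grip":0.065,"x":0,"y":0,"z":-0.08,"yaw":0},{"grip":0.065,"x":-0.03,"y":0.02,"z":-0.08,"yaw":0.035},{"grip":0.065,"x":-0.06,"y":0.04,"z":-0.08,"yaw":0.07}]' 
python3 -c "
from h import *
print(to(696.3,-46,24,0),state()['ee_pos'])"
```

```text
time_s: 25.72
ee_pos: [557.3, 195.4, 122.8]
ee_rot: [180.0, -0.1, 94.2]
force: [0.5, -0.2, -0.9]
gripper_width: 39.7
gripper_force: 15.0
time_s: 26.13
ee_pos: [554.5, 189.5, 29.5]
ee_rot: [-179.6, 0.1, 93.9]
force: [0.3, 0.3, -0.5]
gripper_width: 39.4
gripper_force: 15.0
time_s: 26.55
ee_pos: [555.2, 190.0, 51.1]
ee_rot: [-179.7, 0.1, 94.0]
force: [-0.1, -0.1, 0.1]
gripper_width: 54.6
gripper_force: 0.0
time_s: 26.97
ee_pos: [602.7, 134.6, 137.0]
ee_rot: [179.6, -0.1, 90.1]
force: [0.6, 0.4, -0.0]
gripper_width: 64.7
gripper_force: 0.0
{'shift': array([-0.1809,  0.0926,  0.1134]), 'yaw': np.float64(0.001), 'q6': np.float64(11.46816960739133)} [602.68303604 134.63569292 137.035663  ]
```

```bash
python3 -m crank '[{"grip":0.065,"x":-0.036,"y":0.019,"z":0,"yaw":0},{"grip":0.065,"x":-0.072,"y":0.038,"z":0,"yaw":0},{"grip":0.065,"x":-0.108,"y":0.057,"z":0,"yaw":0},{"grip":0.065,"x":-0.144,"y":0.076,"z":0,"yaw":0},{"grip":0.065,"x":-0.179,"y":0.094,"z":0,"yaw":0}]' && \
python3 -m crank '[{"grip":0.065,"x":0,"y":0,"z":0,"yaw":0},{"grip":0.065,"x":0,"y":0,"z":0.02,"yaw":0},{"grip":0.065,"x":0,"y":0,"z":0.04,"yaw":0},{"grip":0.065,"x":0,"y":0,"z":0.05,"yaw":0},{"grip":0.065,"x":0,"y":0,"z":0.05,"yaw":0}]'
python3 - <<'E'
from h import *
pic('wrist','w2');print(to(696.3,-46,24,0),state()['ee_pos'])
E
```

```text
time_s: 27.38
ee_pos: [696.0, -47.5, 134.3]
ee_rot: [179.9, 0.0, 89.9]
force: [1.2, 0.3, -1.1]
gripper_width: 65.2
gripper_force: 0.0
time_s: 27.8
ee_pos: [693.1, -45.1, 80.8]
ee_rot: [-179.7, -0.0, 89.9]
force: [-0.3, -0.4, -0.3]
gripper_width: 65.0
gripper_force: 0.0
{'shift': array([-0.001 ,  0.0022,  0.0584]), 'yaw': np.float64(-0.001), 'q6': np.float64(-4.621191114278788)} [694.20868273 -45.03967819  82.38641507]
```

View pics/w2.png

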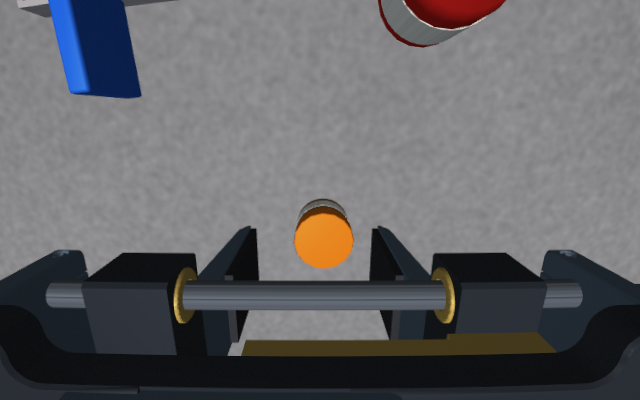

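The wrist view shows the pot at (323,238) between the fingers. Grasping.

```bash
python3 -m crank '[{"grip":0.065,"x":0,"y":0.002,"z":0.02,"yaw":0},{"grip":0.065,"x":0,"y":0.002,"z":0.04,"yaw":0},{"grip":0.065,"x":0,"y":0.002,"z":0.058,"yaw":0},{"grip":0.065,"x":0,"y":0.002,"z":0.058,"yaw":0},{"grip":0.03,"x":0,"y":0.002,"z":0.058,"yaw":0}]' && \
python3 -m crank '[{"grip":0.03,"x":0,"y":0,"z":0,"yaw":0},{"grip":0.03,"x":0,"y":0,"z":0,"yaw":0},{"grip":0.03,"x":0,"y":0,"z":0,"yaw":0},{"grip":0.03,"x":0,"y":0,"z":0,"yaw":0},{"grip":0.03,"x":0,"y":0,"z":0,"yaw":0}]' 15 && \
python3 -m crank '[{"grip":0.03,"x":0,"y":0,"z":-0.02,"yaw":0},{"grip":0.03,"x":0,"y":0,"z":-0.04,"yaw":0},{"grip":0.03,"x":0,"y":0,"z":-0.06,"yaw":0},{"grip":0.03,"x":0,"y":0,"z":-0.08,"yaw":0},{"grip":0.03,"x":0,"y":0,"z":-0.1,"yaw":0}]' && \
python3 -m crank '[{"grip":0.03,"x":0,"y":0,"z":0,"yaw":0},{"grip":0.03,"x":0.02,"y":-0.015,"z":0,"yaw":-0.02},{"grip":0.03,"x":0.05,"y":-0.035,"z":0,"yaw":-0.04},{"grip":0.03,"x":0.08,"y":-0.055,"z":0,"yaw":-0.07},{"grip":0.03,"x":0.1,"y":-0.075,"z":0,"yaw":-0.07}]'
python3 -c "
from h import *
print(to(560.4,143,30,4),state()['ee_pos'])"
```

```text
time_s: 28.27
ee_pos: [697.2, -45.1, 25.7]
ee_rot: [180.0, 0.0, 90.0]
force: [0.6, 0.2, 1.1]
gripper_width: 60.8
gripper_force: 0.0
time_s: 28.68
ee_pos: [698.1, -45.5, 26.7]
ee_rot: [179.8, 0.0, 89.9]
force: [-0.6, 0.1, 5.7]
gripper_width: 39.4
gripper_force: 15.0
time_s: 29.1
ee_pos: [696.4, -45.5, 125.6]
ee_rot: [-179.9, 0.0, 89.9]
force: [-0.1, 0.4, -0.9]
gripper_width: 39.9
gripper_force: 15.0
time_s: 29.52
ee_pos: [620.1, 56.5, 123.3]
ee_rot: [-179.9, -0.1, 94.0]
force: [0.1, 0.3, -0.6]
gripper_width: 39.4
gripper_force: 15.0
{'shift': array([ 0.0904, -0.0533,  0.0935]), 'yaw': np.float64(0.0), 'q6': np.float64(0.07671264148363204)} [620.12493184  56.49371311 123.30782484]
```

```bash
python3 -m crank '[{"grip":0.03,"x":0.03,"y":-0.017,"z":0,"yaw":0},{"grip":0.03,"x":0.06,"y":-0.035,"z":0,"yaw":0},{"grip":0.03,"x":0.091,"y":-0.054,"z":0,"yaw":0},{"grip":0.03,"x":0.091,"y":-0.054,"z":0,"yaw":0},{"grip":0.03,"x":0.091,"y":-0.054,"z":0.01,"yaw":0}]' && \
python3 -m crank '[{"grip":0.03,"x":0,"y":0,"z":0.02,"yaw":0},{"grip":0.03,"x":0,"y":0,"z":0.045,"yaw":0},{"grip":0.03,"x":0,"y":0,"z":0.065,"yaw":0},{"grip":0.03,"x":0,"y":0,"z":0.076,"yaw":0},{"grip":0.03,"x":0,"y":0,"z":0.081,"yaw":0}]' && \
python3 -m crank '[{"grip":0.03,"x":0,"y":0,"z":0,"yaw":0},{"grip":0.055,"x":0,"y":0,"z":0,"yaw":0},{"grip":0.055,"x":0,"y":0,"z":0,"yaw":0},{"grip":0.055,"x":0,"y":0,"z":0,"yaw":0},{"grip":0.055,"x":0,"y":0,"z":-0.02,"yaw":0}]' && \
python3 -m crank '[{"grip":0.055,"x":0,"y":0,"z":-0.025,"yaw":0},{"grip":0.055,"x":0,"y":0,"z":-0.05,"yaw":0},{"grip":0.065,"x":0,"y":0,"z":-0.08,"yaw":0},{"grip":0.065,"x":-0.03,"y":0,"z":-0.11,"yaw":0},{"grip":0.065,"x":-0.06,"y":0,"z":-0.13,"yaw":0}]' && \
python3 -m crank '[{"grip":0.045,"x":-0.035,"y":0,"z":0,"yaw":0},{"grip":0.045,"x":-0.07,"y":0,"z":0,"yaw":0},{"grip":0.045,"x":-0.1,"y":0,"z":0,"yaw":0},{"grip":0.045,"x":-0.12,"y":0,"z":0,"yaw":0},{"grip":0.045,"x":-0.12,"y":0,"z":0,"yaw":0}]' 
python3 - <<'E'
from h import *
print(state()['ee_pos'],state()['ee_rot'])
pic('top','top5',(180,150,470,300),2.75)
pic('wrist','w3')
E
```

```text
time_s: 29.93
ee_pos: [561.6, 143.2, 115.4]
ee_rot: [179.9, -0.0, 94.1]
force: [1.4, -0.2, 0.3]
gripper_width: 39.8
gripper_force: 15.0
time_s: 30.35
ee_pos: [560.8, 140.4, 31.0]
ee_rot: [-179.7, 0.1, 93.9]
force: [0.0, 0.6, -1.2]
gripper_width: 39.7
gripper_force: 15.0
time_s: 30.77
ee_pos: [559.9, 141.2, 52.0]
ee_rot: [-179.7, 0.1, 94.0]
force: [-0.0, 0.5, -0.4]
gripper_width: 55.2
gripper_force: 0.0
time_s: 31.18
ee_pos: [567.1, 82.5, 187.9]
ee_rot: [179.7, -0.0, 94.1]
force: [0.3, -0.1, -0.5]
gripper_width: 64.8
gripper_force: 0.0
time_s: 31.6
ee_pos: [574.7, -41.5, 185.0]
ee_rot: [179.9, 0.1, 93.7]
force: [0.2, 0.3, 0.1]
gripper_width: 45.2
gripper_force: 0.0
[574.68164326 -41.53818328 185.00267174] [1.79871867e+02 1.18498753e-01 9.37400202e+01]
```

View pics/top5.png

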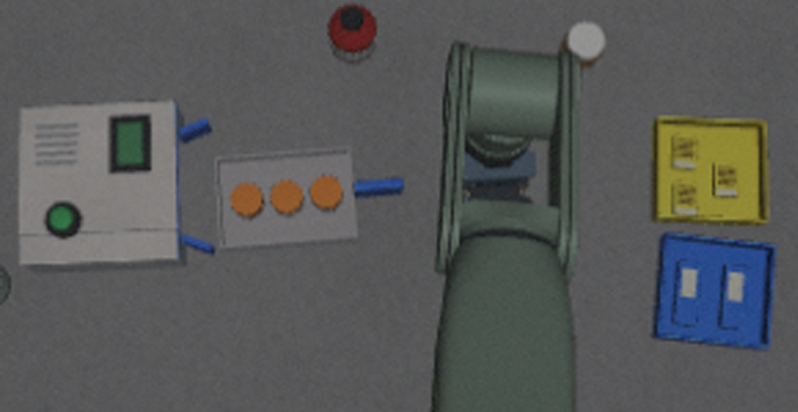

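The top view shows three pots in a row in the tray at (247,200), (287,197) and (326,193). There are 3 cassettes in the yellow bin and 2 mailers in the blue bin. Next I'll measure the fin and bay from the wrist picture.

View pics/w3.png

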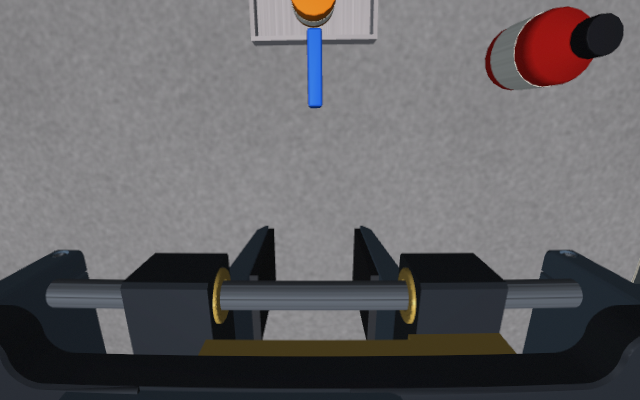

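The wrist view shows the fin top running from (315,30) to (315,105). From w1 I'll use the inner cheek tips at (210,186) and (505,193) and the roof front edge from (117,112) to (627,127).

```bash
python3 - <<'E'
from h import *
s=state();cm=camera_model('wrist')
print('fin',p2w(cm,[(315,30),(315,105)],65).round(1).tolist(),'tray end',p2w(cm,[(251,41),(377,38)],22).round(1).tolist())
R0=Ro.from_euler('xyz',s['ee_rot'],degrees=True).as_matrix();p0=s['ee_pos']
R1=Ro.from_euler('xyz',[-179.8,0.05,94],degrees=True).as_matrix();p1=np.array([552.6,237.8,50])
# X0 = R0 R1^T (X-p1)+p0
A=R0@R1.T; c=dict(cm); c['R']=np.array(cm['R'])@A; c['t']=np.array(cm['R'])@(p0-A@p1)+cm['t']
print('tips',p2w(c,[(210,186),(505,193)],50).round(1).tolist())
print('roots',p2w(c,[(232,117),(490,124)],50).round(1).tolist())
print('roof',p2w(c,[(117,112),(627,127)],90).round(1).tolist())
print('trayend',p2w(c,[(222,187),(413,186)],22).round(1).tolist())
T=camera_model('top')
im=cv2.imread('pics/raw_top.png')
print(to(565,68,50,4))
E
```

```text
fin [[566.0, 103.9, 65.0], [569.9, 47.2, 65.0]] tray end [[507.8, 100.9, 22.0], [622.4, 111.4, 22.0]]
tips [[497.7, 277.1, 50.0], [647.3, 284.3, 50.0]]
roots [[508.7, 311.5, 50.0], [632.1, 317.4, 50.0]]
roof [[477.3, 311.6, 90.0], [663.0, 320.3, 90.0]]
trayend [[495.9, 270.3, 22.0], [608.6, 279.0, 22.0]]
{'shift': array([ 0.1065, -0.0024,  0.1347]), 'yaw': np.float64(-0.002), 'q6': np.float64(-8.838212733233217)}
```

```bash
python3 -m crank '[{"grip":0.045,"x":0.035,"y":0,"z":0.02,"yaw":0},{"grip":0.045,"x":0.07,"y":0,"z":0.04,"yaw":0},{"grip":0.045,"x":0.104,"y":0,"z":0.06,"yaw":0},{"grip":0.045,"x":0.104,"y":0,"z":0.06,"yaw":0},{"grip":0.045,"x":0.104,"y":0,"z":0.06,"yaw":0}]' && python3 -m crank '[{"grip":0.045,"x":0,"y":0,"z":0,"yaw":0},{"grip":0.045,"x":0,"y":0,"z":0,"yaw":0},{"grip":0.045,"x":0,"y":0,"z":0,"yaw":0},{"grip":0.045,"x":0,"y":0,"z":0,"yaw":0},{"grip":0.045,"x":0,"y":0,"z":0,"yaw":0}]'
python3 - <<'E'
from h import *
pic('wrist','w4');print(to(567.8,66,50,4.2),state()['ee_pos'],state()['ee_rot'])
E
```

```text
time_s: 32.12
ee_pos: [566.0, 68.6, 123.1]
ee_rot: [-179.9, -0.0, 94.2]
force: [0.3, -0.7, 0.2]
gripper_width: 45.0
gripper_force: 0.0
time_s: 32.53
ee_pos: [567.5, 65.1, 124.5]
ee_rot: [179.9, 0.0, 93.9]
force: [0.0, -0.8, 0.5]
gripper_width: 44.9
gripper_force: 0.0
{'shift': array([0.0008, 0.0004, 0.0744]), 'yaw': np.float64(-0.005), 'q6': np.float64(1.5215148118946995)} [567.36105998  65.21143656 124.35742195] [1.79952435e+02 3.76891010e-03 9.38872881e+01]
```

View pics/w4.png

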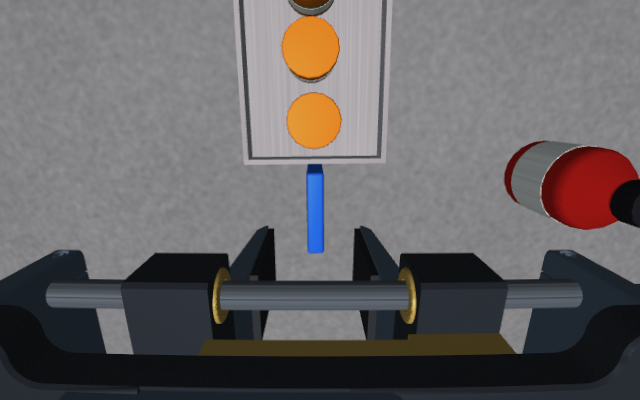

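The wrist view shows the fin at col 315, centred between the fingers, with the tray straight ahead. Descending and gripping it.

```bash
python3 -m crank '[{"grip":0.045,"x":0,"y":0,"z":0.02,"yaw":0},{"grip":0.045,"x":0,"y":0,"z":0.04,"yaw":0},{"grip":0.045,"x":0,"y":0,"z":0.06,"yaw":0},{"grip":0.045,"x":0,"y":0,"z":0.074,"yaw":0},{"grip":0.03,"x":0,"y":0,"z":0.074,"yaw":0}]' && python3 -m crank '[{"grip":0.02,"x":0,"y":0,"z":0,"yaw":0},{"grip":0.015,"x":0,"y":0,"z":0,"yaw":0},{"grip":0.005,"x":0,"y":0,"z":0,"yaw":0},{"grip":0.005,"x":0,"y":0,"z":0,"yaw":0},{"grip":0.005,"x":0,"y":0,"z":0,"yaw":0}]' 25 && python3 -m crank '[{"grip":0.005,"x":0,"y":0,"z":0,"yaw":0},{"grip":0.005,"x":0,"y":0,"z":0,"yaw":0},{"grip":0.005,"x":0,"y":0,"z":0,"yaw":0},{"grip":0.005,"x":0,"y":0,"z":0,"yaw":0},{"grip":0.005,"x":0,"y":0,"z":0,"yaw":0}]'
python3 - <<'E'
from h import *
im=pic('top','top6',(180,175,335,270),5);print(to(571.6,281.1,50,2.7),state()['ee_pos'],state()['ee_rot'])
E
```

```text
time_s: 33.0
ee_pos: [565.0, 65.3, 47.2]
ee_rot: [-179.7, 0.0, 93.9]
force: [-1.3, -0.2, -0.2]
gripper_width: 40.8
gripper_force: 0.0
time_s: 33.42
ee_pos: [567.7, 65.8, 51.1]
ee_rot: [179.9, 0.0, 94.0]
force: [-0.4, -0.3, 2.4]
gripper_width: 11.6
gripper_force: 25.0
time_s: 33.83
ee_pos: [567.7, 65.8, 51.0]
ee_rot: [179.9, 0.0, 94.0]
force: [0.0, 0.0, 5.4]
gripper_width: 12.3
gripper_force: 25.0
{'shift': array([0.2145, 0.0188, 0.001 ]), 'yaw': np.float64(0.022), 'q6': np.float64(1.5204031728834224)} [567.67764873  65.82728929  51.04870598] [1.79898535e+02 1.04518301e-02 9.39597887e+01]
```

The bay axis runs about 14 mm to the right of the tray, so I'll align sideways first and then slide straight in.

```bash
python3 -m crank '[{"grip":0.005,"x":0,"y":0.002,"z":0,"yaw":0.004},{"grip":0.005,"x":0,"y":0.005,"z":0,"yaw":0.01},{"grip":0.005,"x":0,"y":0.009,"z":0,"yaw":0.016},{"grip":0.005,"x":0,"y":0.012,"z":0,"yaw":0.022},{"grip":0.005,"x":0,"y":0.014,"z":0,"yaw":0.022}]' && python3 -m crank '[{"grip":0.005,"x":0,"y":0,"z":0,"yaw":0},{"grip":0.005,"x":0,"y":0,"z":0,"yaw":0},{"grip":0.005,"x":0,"y":0,"z":0,"yaw":0},{"grip":0.005,"x":0,"y":0,"z":0,"yaw":0},{"grip":0.005,"x":0,"y":0,"z":0,"yaw":0}]' 
python3 - <<'E'
from h import *
im=pic('top','top7',(180,175,335,270),5);print(to(571.6,281.1,50,2.7),state()['ee_pos'],state()['ee_rot'])
pic('wrist','w5')
E
```

```text
time_s: 34.3
ee_pos: [575.8, 66.9, 50.8]
ee_rot: [-179.4, -0.0, 92.8]
force: [-13.6, 0.7, 15.5]
gripper_width: 11.8
gripper_force: 25.1
time_s: 34.72
ee_pos: [576.3, 67.1, 50.8]
ee_rot: [-179.5, -0.0, 92.8]
force: [-12.2, -0.0, 13.7]
gripper_width: 12.0
gripper_force: 25.1
{'shift': array([0.214 , 0.0057, 0.0008]), 'yaw': np.float64(0.002), 'q6': np.float64(2.656039228982937)} [576.34780989  67.06027147  50.76812902] [-1.79452389e+02 -1.16771814e-02  9.27931210e+01]
```

View pics/top7.png

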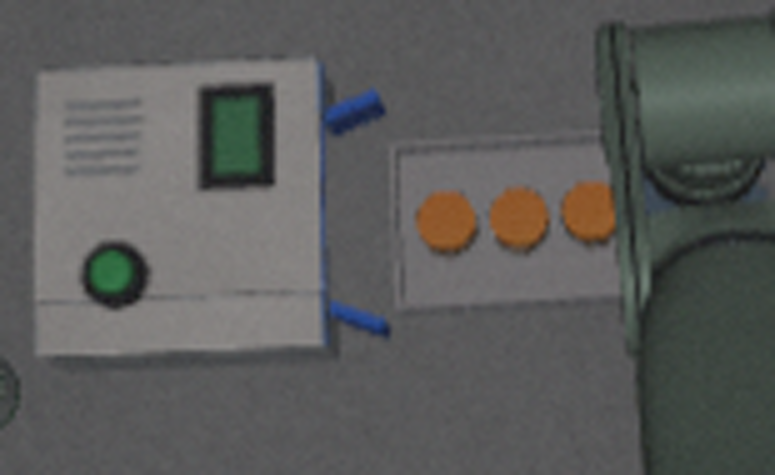

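View pics/w5.png

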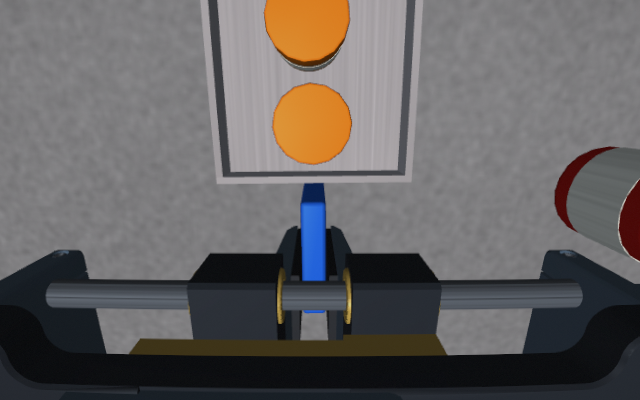

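The tray is now nearly in line, with its front at (397,228) and the cheek tips at (383,97) and (388,330). About 5 mm of sideways lag remains, held back by friction. Sliding forward gently.

```bash
python3 -m crank '[{"grip":0.005,"x":0.003,"y":0,"z":0,"yaw":0},{"grip":0.005,"x":0.007,"y":0,"z":0,"yaw":0},{"grip":0.005,"x":0.012,"y":0,"z":0,"yaw":0},{"grip":0.005,"x":0.017,"y":0,"z":0,"yaw":0},{"grip":0.005,"x":0.022,"y":0,"z":0,"yaw":0}]' && python3 -m crank '[{"grip":0.005,"x":0.004,"y":0,"z":0,"yaw":0},{"grip":0.005,"x":0.008,"y":0,"z":0,"yaw":0},{"grip":0.005,"x":0.012,"y":0,"z":0,"yaw":0},{"grip":0.005,"x":0.013,"y":0,"z":0,"yaw":0},{"grip":0.005,"x":0.013,"y":0,"z":0,"yaw":0}]' 
python3 - <<'E'
from h import *
im=pic('top','top8',(180,175,335,270),5);print(to(571.6,281.1,50,2.7),state()['ee_pos'],state()['ee_rot'],state()['force'])
E
```

```text
time_s: 35.23
ee_pos: [580.5, 87.1, 51.1]
ee_rot: [179.9, 0.2, 92.8]
force: [-0.1, -6.6, 5.6]
gripper_width: 11.9
gripper_force: 25.0
time_s: 35.65
ee_pos: [580.1, 100.5, 51.0]
ee_rot: [179.9, 0.1, 92.8]
force: [0.1, -4.6, 5.6]
gripper_width: 11.8
gripper_force: 25.0
{'shift': array([0.1808, 0.0003, 0.0006]), 'yaw': np.float64(0.001), 'q6': np.float64(6.146311900168097)} [580.05455892 100.5178417   51.00516434] [1.79912124e+02 1.32886331e-01 9.27610118e+01] [-0.56816433 -5.35746702  6.3472624 ]
```

View pics/top8.png

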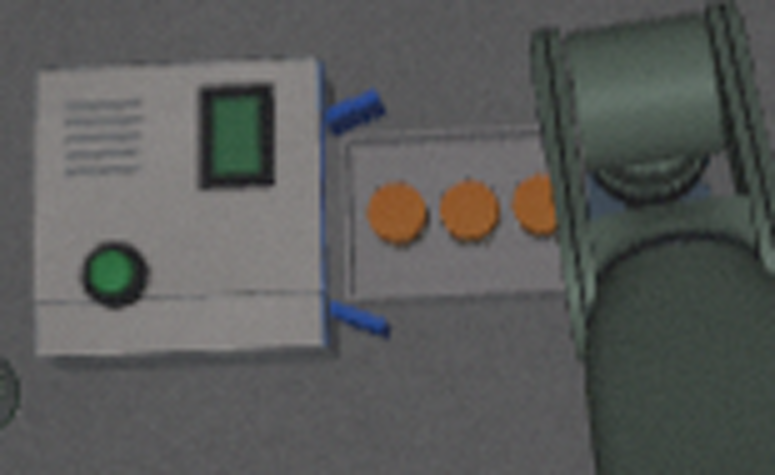

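The tray has straightened and its front wall is at col 350, between the cheeks. Continuing and watching the force.

```bash
python3 -m crank '[{"grip":0.005,"x":0.004,"y":0,"z":0,"yaw":0},{"grip":0.005,"x":0.009,"y":0,"z":0,"yaw":0},{"grip":0.005,"x":0.014,"y":0,"z":0,"yaw":0},{"grip":0.005,"x":0.018,"y":0,"z":0,"yaw":0},{"grip":0.005,"x":0.022,"y":0,"z":0,"yaw":0}]' && python3 -m crank '[{"grip":0.005,"x":0.005,"y":0,"z":0,"yaw":0},{"grip":0.005,"x":0.011,"y":0,"z":0,"yaw":0},{"grip":0.005,"x":0.018,"y":0,"z":0,"yaw":0},{"grip":0.005,"x":0.025,"y":0,"z":0,"yaw":0},{"grip":0.005,"x":0.03,"y":0,"z":0,"yaw":0}]' 
python3 - <<'E'
from h import *
print(to(571.6,281.1,50,2.7))
E
```

```text
time_s: 36.12
ee_pos: [579.0, 122.1, 51.0]
ee_rot: [179.9, 0.2, 92.8]
force: [0.6, -8.0, 6.4]
gripper_width: 11.7
gripper_force: 25.0
time_s: 36.53
ee_pos: [577.6, 152.3, 51.0]
ee_rot: [179.9, 0.2, 92.8]
force: [-0.6, -7.3, 6.4]
gripper_width: 11.6
gripper_force: 25.0
{'shift': array([0.1289, 0.0002, 0.0007]), 'yaw': np.float64(0.001), 'q6': np.float64(11.15589704427172)}
```

```bash
python3 -m crank '[{"grip":0.005,"x":0.008,"y":0,"z":0,"yaw":0},{"grip":0.005,"x":0.018,"y":0,"z":0,"yaw":0},{"grip":0.005,"x":0.029,"y":0,"z":0,"yaw":0},{"grip":0.005,"x":0.04,"y":0,"z":0,"yaw":0},{"grip":0.005,"x":0.05,"y":0,"z":0,"yaw":0}]' && python3 -m crank '[{"grip":0.005,"x":0.01,"y":0,"z":0,"yaw":0},{"grip":0.005,"x":0.02,"y":0,"z":0,"yaw":0},{"grip":0.005,"x":0.03,"y":0,"z":0,"yaw":0},{"grip":0.005,"x":0.04,"y":0,"z":0,"yaw":0},{"grip":0.005,"x":0.048,"y":0,"z":0,"yaw":0}]' && python3 -m crank '[{"grip":0.005,"x":0.006,"y":0,"z":0,"yaw":0},{"grip":0.005,"x":0.011,"y":0,"z":0,"yaw":0},{"grip":0.005,"x":0.015,"y":0,"z":0,"yaw":0},{"grip":0.005,"x":0.018,"y":0,"z":0,"yaw":0},{"grip":0.005,"x":0.02,"y":0,"z":0,"yaw":0}]' 
python3 - <<'E'
from h import *
print(to(571.6,281.1,50,2.7))
E
```

```text
time_s: 36.95
ee_pos: [575.2, 202.2, 51.0]
ee_rot: [179.9, 0.2, 92.7]
force: [1.0, -7.4, 6.9]
gripper_width: 12.0
gripper_force: 25.0
time_s: 37.37
ee_pos: [572.8, 250.2, 51.0]
ee_rot: [179.9, 0.2, 92.7]
force: [-0.1, -7.9, 6.5]
gripper_width: 12.1
gripper_force: 25.0
time_s: 37.78
ee_pos: [571.9, 269.7, 51.0]
ee_rot: [180.0, 0.2, 92.7]
force: [0.4, -8.0, 7.1]
gripper_width: 11.9
gripper_force: 25.0
{'shift': array([0.0114, 0.0002, 0.001 ]), 'yaw': np.float64(0.001), 'q6': np.float64(21.70736704505007)}
```

```bash
python3 -m crank '[{"grip":0.005,"x":0.002,"y":0,"z":0,"yaw":0},{"grip":0.005,"x":0.004,"y":0,"z":0,"yaw":0},{"grip":0.005,"x":0.006,"y":0,"z":0,"yaw":0},{"grip":0.005,"x":0.008,"y":0,"z":0,"yaw":0},{"grip":0.005,"x":0.009,"y":0,"z":0,"yaw":0}]' && python3 -m crank '[{"grip":0.005,"x":0.001,"y":0,"z":0,"yaw":0},{"grip":0.005,"x":0.002,"y":0,"z":0,"yaw":0},{"grip":0.005,"x":0.003,"y":0,"z":0,"yaw":0},{"grip":0.005,"x":0.004,"y":0,"z":0,"yaw":0},{"grip":0.005,"x":0.005,"y":0,"z":0,"yaw":0}]' && python3 -m crank '[{"grip":0.005,"x":0.001,"y":0,"z":0,"yaw":0},{"grip":0.005,"x":0.002,"y":0,"z":0,"yaw":0},{"grip":0.005,"x":0.003,"y":0,"z":0,"yaw":0},{"grip":0.005,"x":0.004,"y":0,"z":0,"yaw":0},{"grip":0.005,"x":0.004,"y":0,"z":0,"yaw":0}]' 
python3 - <<'E'
from h import *
print(to(571.6,281.1,50,2.7),state()['ee_rot'])
E
```

```text
time_s: 38.2
ee_pos: [571.5, 278.5, 51.0]
ee_rot: [180.0, 0.2, 92.7]
force: [-0.2, -8.2, 7.5]
gripper_width: 11.9
gripper_force: 25.0
time_s: 38.62
ee_pos: [571.3, 282.0, 51.0]
ee_rot: [180.0, 0.4, 92.8]
force: [0.6, -14.1, 8.2]
gripper_width: 11.6
gripper_force: 25.0
time_s: 39.03
ee_pos: [571.2, 282.3, 51.0]
ee_rot: [-180.0, 0.7, 92.8]
force: [1.5, -21.3, 10.5]
gripper_width: 11.7
gripper_force: 25.0
{'shift': array([-0.0012,  0.0003,  0.001 ]), 'yaw': np.float64(0.002), 'q6': np.float64(23.23890313164872)} [-179.9559659     0.70619458   92.80960852]
```

The back stop was reached at y≈282 and the force rose to 21 N. Relaxing, releasing and lifting, then moving towards the button.

```bash
python3 -m crank '[{"grip":0.005,"x":-0.002,"y":0,"z":0,"yaw":0},{"grip":0.005,"x":-0.004,"y":0,"z":0,"yaw":0},{"grip":0.005,"x":-0.005,"y":0,"z":0,"yaw":0},{"grip":0.025,"x":-0.005,"y":0,"z":0,"yaw":0},{"grip":0.04,"x":-0.005,"y":0,"z":0,"yaw":0}]' && python3 -m crank '[{"grip":0.045,"x":0,"y":0,"z":0,"yaw":0},{"grip":0.045,"x":0,"y":0,"z":0,"yaw":0},{"grip":0.045,"x":0,"y":0,"z":-0.03,"yaw":0},{"grip":0.045,"x":0,"y":0,"z":-0.07,"yaw":0},{"grip":0.02,"x":0,"y":0,"z":-0.11,"yaw":0}]' && python3 -m crank '[{"grip":0,"x":0.02,"y":-0.01,"z":-0.03,"yaw":0},{"grip":0,"x":0.04,"y":-0.02,"z":-0.03,"yaw":0},{"grip":0,"x":0.06,"y":-0.03,"z":-0.03,"yaw":0},{"grip":0,"x":0.07,"y":-0.035,"z":-0.03,"yaw":0},{"grip":0,"x":0.07,"y":-0.035,"z":-0.03,"yaw":0}]' && python3 -m crank '[{"grip":0,"x":0,"y":0,"z":0,"yaw":0},{"grip":0,"x":0,"y":0,"z":0,"yaw":0},{"grip":0,"x":0,"y":0,"z":0,"yaw":0},{"grip":0,"x":0,"y":0,"z":0,"yaw":0},{"grip":0,"x":0,"y":0,"z":0,"yaw":0}]'
python3 - <<'E'
from h import *
im=pic('wrist','w6');s=state();cm=camera_model('wrist')
print(to(519,452.5,130),s['ee_pos'])
hsv=cv2.cvtColor(im,cv2.COLOR_RGB2HSV); m=cv2.inRange(hsv,(45,120,60),(85,255,255))
n,l,st,c=cv2.connectedComponentsWithStats(m)
for i in range(1,n):
    if st[i][4]>80: print(st[i],c[i],p2w(cm,[c[i]],104).round(1),p2w(cm,[c[i]],98).round(1))
T=camera_model('top');print(p2w(T,[(110.5/5-.5+180,271.5/5-.5+175)],98))
E
```

```text
time_s: 39.45
ee_pos: [570.9, 284.6, 50.0]
ee_rot: [180.0, -0.0, 92.7]
force: [0.2, 0.6, -0.1]
gripper_width: 22.4
gripper_force: 0.0
time_s: 39.87
ee_pos: [569.9, 284.6, 159.7]
ee_rot: [-179.8, 0.1, 92.7]
force: [0.5, 0.6, 0.3]
gripper_width: 41.0
gripper_force: 0.0
time_s: 40.28
ee_pos: [531.2, 354.8, 189.5]
ee_rot: [-180.0, -0.0, 92.9]
force: [-0.3, 0.1, -0.8]
gripper_width: 8.0
gripper_force: 0.0
time_s: 40.7
ee_pos: [533.0, 352.1, 189.7]
ee_rot: [-180.0, 0.0, 92.6]
force: [0.6, -0.5, -0.5]
gripper_width: 0.2
gripper_force: 0.0
{'shift': array([ 0.1008, -0.0093,  0.0598])} [532.94738606 352.24555795 189.79218558]
[ 281   65   39   41 1258] [300.11049285  85.29332273] [[518.8 449.7 104. ]] [[518.5 450.2  98. ]]
[ 381  174   64   36 2212] [412.3960217 191.420434 ] [[609.1 376.  104. ]] [[611.  374.7  98. ]]
[[519.99285359 453.86030523  98.        ]]
```

View pics/w6.png

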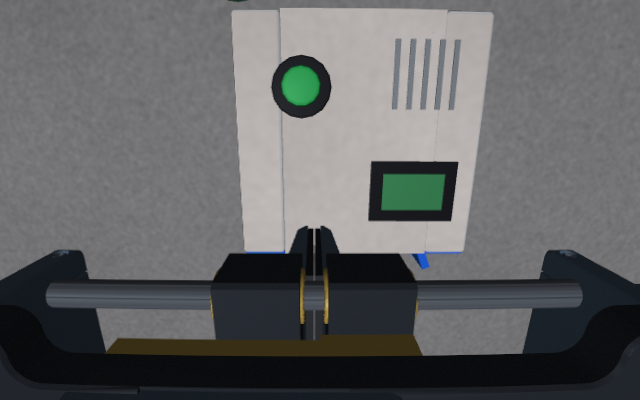

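The wrist view shows the green button at (300,85), about (519,451) in world coordinates. Moving over it and probing downwards.

```bash
python3 -m crank '[{"grip":0,"x":0.033,"y":-0.003,"z":0,"yaw":0},{"grip":0,"x":0.066,"y":-0.006,"z":0,"yaw":0},{"grip":0,"x":0.099,"y":-0.0095,"z":0,"yaw":0},{"grip":0,"x":0.099,"y":-0.0095,"z":0.03,"yaw":0},{"grip":0,"x":0.099,"y":-0.0095,"z":0.055,"yaw":0}]' && python3 -m crank '[{"grip":0,"x":0,"y":0,"z":0,"yaw":0},{"grip":0,"x":0,"y":0,"z":0,"yaw":0},{"grip":0,"x":0,"y":0,"z":0.004,"yaw":0},{"grip":0,"x":0,"y":0,"z":0.008,"yaw":0},{"grip":0,"x":0,"y":0,"z":0.01,"yaw":0}]' && python3 -m crank '[{"grip":0,"x":0,"y":0,"z":0.001,"yaw":0},{"grip":0,"x":0,"y":0,"z":0.002,"yaw":0},{"grip":0,"x":0,"y":0,"z":0.003,"yaw":0},{"grip":0,"x":0,"y":0,"z":0.004,"yaw":0},{"grip":0,"x":0,"y":0,"z":0.004,"yaw":0}]' 
python3 -c "
from h import *
s=state();print(s['ee_pos'],s['force'])"
```

```text
time_s: 41.17
ee_pos: [518.7, 453.6, 135.1]
ee_rot: [179.8, -0.1, 92.8]
force: [-0.6, -0.1, -0.4]
gripper_width: 0.4
gripper_force: 0.0
time_s: 41.58
ee_pos: [519.2, 451.3, 126.1]
ee_rot: [179.9, -0.1, 92.7]
force: [0.5, 0.2, 0.3]
gripper_width: 0.7
gripper_force: 0.7
time_s: 42.0
ee_pos: [519.1, 451.4, 121.6]
ee_rot: [179.9, -0.0, 92.7]
force: [1.5, -0.8, 4.1]
gripper_width: 0.6
gripper_force: 2.0
[519.14518263 451.3555594  121.55888218] [ 1.47417613 -0.8256595   4.05866145]
```

```bash
python3 -m crank '[{"grip":0,"x":0,"y":0,"z":0.001,"yaw":0},{"grip":0,"x":0,"y":0,"z":0.002,"yaw":0},{"grip":0,"x":0,"y":0,"z":0.003,"yaw":0},{"grip":0,"x":0,"y":0,"z":0.004,"yaw":0},{"grip":0,"x":0,"y":0,"z":0.004,"yaw":0}]' && python3 -m crank '[{"grip":0,"x":0,"y":0,"z":0.001,"yaw":0},{"grip":0,"x":0,"y":0,"z":0.002,"yaw":0},{"grip":0,"x":0,"y":0,"z":0.003,"yaw":0},{"grip":0,"x":0,"y":0,"z":0.003,"yaw":0},{"grip":0,"x":0,"y":0,"z":0.003,"yaw":0}]' 
python3 -c "
from h import *
s=state();print(s['ee_pos'],s['force'])"
```

```text
time_s: 42.42
ee_pos: [519.2, 451.4, 120.1]
ee_rot: [179.8, -0.1, 92.7]
force: [-0.8, -3.2, 14.4]
gripper_width: 0.7
gripper_force: 7.8
time_s: 42.83
ee_pos: [519.2, 451.4, 119.9]
ee_rot: [179.8, -0.1, 92.7]
force: [-2.3, -6.0, 27.1]
gripper_width: 0.6
gripper_force: 13.1
[519.20194435 451.41119832 119.92216688] [-2.32580239 -6.03432489 27.12524597]
```

The force rose to 27 N at a hard stop after 6 mm of travel (126 to 120 mm), so the button is fully down. Retreating, then a final look.

```bash
python3 -m crank '[{"grip":0,"x":0,"y":0,"z":-0.006,"yaw":0},{"grip":0,"x":0,"y":0,"z":-0.02,"yaw":0},{"grip":0,"x":0,"y":0,"z":-0.05,"yaw":0},{"grip":0,"x":0,"y":0,"z":-0.08,"yaw":0},{"grip":0,"x":0,"y":0,"z":-0.11,"yaw":0}]' && python3 -m crank '[{"grip":0.02,"x":-0.035,"y":0,"z":0,"yaw":0},{"grip":0.02,"x":-0.07,"y":0,"z":0,"yaw":0},{"grip":0.02,"x":-0.105,"y":0,"z":0,"yaw":0},{"grip":0.02,"x":-0.14,"y":0,"z":0,"yaw":0},{"grip":0.02,"x":-0.17,"y":0,"z":0,"yaw":0}]' && python3 -m crank '[{"grip":0.02,"x":-0.035,"y":0,"z":0,"yaw":0},{"grip":0.02,"x":-0.07,"y":0,"z":0,"yaw":0},{"grip":0.02,"x":-0.105,"y":0,"z":0,"yaw":0},{"grip":0.02,"x":-0.13,"y":0,"z":0,"yaw":0},{"grip":0.02,"x":-0.13,"y":0,"z":0,"yaw":0}]'
python3 - <<'E'
from h import *
im=grab_frame('wrist');sc=grab_frame('scene')
cm=camera_model('wrist');s=state();print(s['ee_pos'])
out=np.vstack([cv2.resize(im,(480,300)),cv2.resize(sc[120:320,120:440],(480,300))])
save(out,'fin')
cv2.imwrite('pics/raw_w7.png',im[:,:,::-1])
E
```

```text
time_s: 43.25
ee_pos: [517.2, 451.2, 223.6]
ee_rot: [-179.8, 0.1, 92.7]
force: [0.4, 0.2, 0.6]
gripper_width: 0.2
gripper_force: 0.0
time_s: 43.67
ee_pos: [525.2, 279.6, 222.9]
ee_rot: [-179.8, 0.0, 92.7]
force: [0.9, 0.2, -0.1]
gripper_width: 20.0
gripper_force: 0.0
time_s: 44.08
ee_pos: [531.6, 147.7, 223.2]
ee_rot: [-179.8, 0.1, 92.5]
force: [-0.6, -0.2, -0.5]
gripper_width: 19.8
gripper_force: 0.0
[531.96728336 151.32225501 223.30705525]
```

View pics/fin.png

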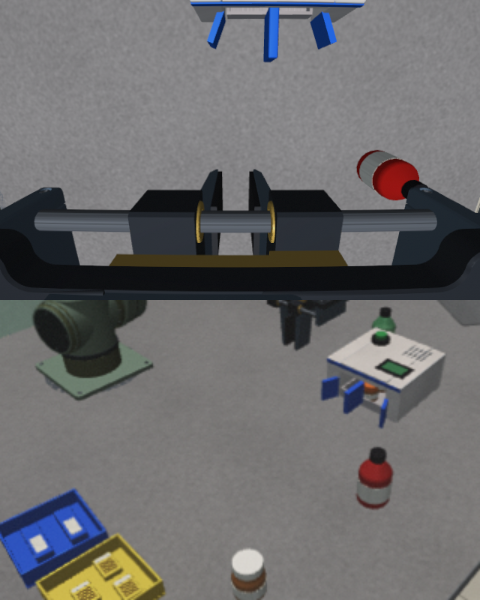

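The final pictures show the tray home in the incubator with its fin straight between the cheeks at (271,30). Both bins are correctly filled, the bystanders are in place and the bench is clear. Handing in.

```bash
python3 -c "
from workcell import *
print(job_done())"
```

```text
the job is handed in; nothing more can be done
None
```

I handed in the job with all pots in the tray, mailers and cassettes in their bins, the tray slid to the back stop and the start button pressed to its hard stop; no verdict came back.

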